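# Feel for the hub's index groove, then build the sprocket stack

### The arm

A 7-joint arm with a two-finger parallel gripper is mounted at the origin on the work surface. World frame = base frame: x ahead of the robot, y to its left, z up, the work surface at z = 0. Lengths are in m, angles in rad, forces in N, time in s.
With the tool pointing down it reaches from about 0.4 to 0.85 m from the base axis. Payload 10.4 kg.
Tool frame: the origin (TCP) lies midway between the tips of the shut fingers; the grasp point (between the pads) lies 19 mm behind it (manip.hold_point_z is the distance from the TCP to the grasp point, in m); z points along the fingers, y is the line along which they close (so a half turn about z gives the same grasp; the last joint's range is limited). The gripper opens to 85 mm and grips with 20 to 120 N. Pads are 22 mm wide; open, the fingers measure 114 mm over their backs; the gripper's body (76 mm by 85 mm) begins 54 mm behind the grasp point. The pads swing forward as they close: fully open they stand 13 mm farther back than shut.
Start: joints at [-1.349, 0.332, -0.065, 1.46, 0.022, 1.35, -0.088], TCP at [0.151, 0.606, 0.195] pointing down, gripper open.
Joint ranges: [-2.6, 2.6], [-0.5, 2.12], [-1.47, 1.34], [0.16, 2.42], [-1.27, 4.41], [0.06, 2.06], [-2.6, 2.6]. Speed limits (rad/s): [2.22, 2.22, 2.79, 2.79, 3.14, 3.14, 3.14].

### API

Orientations are given as a unit quaternion [x, y, z, w].
In Python, from workcell import manip, eyes, job gives the robot as it stands.
- The arm moves only by the shell command python3 -m crank 'ROWS' [FORCE]. ROWS is JSON, a list that holds one entry, the list of rows, each a list of 7 numbers: the finger opening in cm, from 0 to 8.54, then the shift along the world's x, y, z in cm, then the turn, a rotation vector about the world's x, y, z in degrees. In form: [[[hand, x, y, z, ax, ay, az], ...]]. A call has 1 to 20 rows; each row shifts and turns the commanded pose from where the row before left it; what a row does not reach is not made up. A row lasts 1/8 s, in which the tool goes at most 62.5 mm and 10.7 degrees, less where a joint would pass 70% of its speed; a pose out of reach is approached as far as the arm can. A call with a gripper value outside its range is refused whole. The fingers move at their own pace and stop on an object; FORCE is the grip in N (left out, the last holds). Time passes only in rows, so rows that do not move let the fingers close. It gives the time, the measured TCP pose, the force, the opening and the grip force at its end, in the units of the state.
- manip.get_obs(): the state, without advancing time (a new reading comes with each control period).
- eyes.camera(name): name is "side" or "top" or "wrist"; returns (picture, depth): 480x640x3 uint8, red, green, blue; 480x640 float32, m along the optical axis (not along the pixel's ray), 0 where there is no reading.
- eyes.camera_params(name): a dict with "fx", "fy", "cx", "cy" (pixels), "world_from_camera" (4x4, takes a point from camera to world coordinates); the wrist camera has in their place "hand_eye" (4x4, takes a point from camera to tool coordinates, whose origin is the TCP and whose axes are the flange's). Camera axes: x right, y down, z forward; pixel columns grow to the right and rows downward; lengths in m; the calibration is good to about 2 mm. A picture is of the moment at which its call begins: read the wrist's pose just before it. camera_params takes no time and is no camera call.
- job.hand_in(): hands the job in; it is judged then, once.
The state is a dict: "clock": time; "joint_pos": joint angles; "joint_velocities": joint speeds; "tau": joint torques, N m; "position": TCP position; "ee_rot": TCP orientation; "ft_force": force on the tool from outside, world axes, zero at the start; "torque": the same for the moment, N m; "grip_width": opening from 0.0 (shut) to 1.0 (fully open); "grasp_force": force on a finger pad.
Only numpy, scipy, OpenCV 4.12 (cv2) and the standard library are available. Lean on these libraries where they do the work, as an engineer would, in place of code of your own. Each camera call takes 0.05 s, during which the arm holds its last target. There are 200 camera calls.

### The job

Take the orange spring probe from its wooden holder, press its tip lightly on the greasy flange of the hub at the white mark and drag it round anticlockwise (seen from above) until it drops into the hidden groove; stop there and keep it still in the groove for two seconds, then hang the probe back in its holder. Then fit every sprocket lying on the bench onto the hub's splined shaft, the largest at the bottom and getting smaller upwards, each with its yellow line in the direction of the groove, rocking it until the teeth mesh and it goes fully down. Leave the bottle, the tape and the mug where they are.

Things in the scene. Friction and masses are not known exactly. Their poses are not given: they have to be found in the camera images.
- stand: Fixed hub stand: round grey casing 144 mm across, 44 mm high, with two clamp feet, 190 mm over all along its x axis. A bicycle hub is clamped upright on it, on the same axis, turned to an unknown angle. Origin: under the casing's centre on the bench, z up; its -x side faces the robot, roughly.
- hub_axis (a point): Point on the hub's axis level with the top of the hub's flange, a flat disc 120 mm across, 52 mm above the bench, coated in dark grease. Axes as the stand's. Hidden in the flange is one straight radial groove, 10 mm wide, 6.5 mm deep, from radius 28 mm to the rim, in a direction 123 to 237 degrees anticlockwise from the stand's +x (180 is its robot side).
- start (a point): Where the feeling starts: point on the flange's top 45 mm from the axis, 100 degrees anticlockwise (from above) from the stand's +x axis, beside the white mark on the casing. The groove lies 23 to 137 degrees farther on, anticlockwise, along the circle of 45 mm radius.
- shaft (a point): On the hub's axis, centre of the round shoulder's top (48 mm across, 4 mm above the flange), on which the first sprocket rests. From it rises the splined shaft: core 22 mm, six ridges 5 mm wide, 60 degrees apart, 31 mm over all, 50 mm high, peaked; above them the core runs on 12 mm, then tapers over 5 mm. One gap between ridges is filled (wide spline), exactly in the groove's direction. Axes as the stand's.
- holder: Fixed wooden holder on a 90 mm square foot, 95 mm high, the block 50 mm square with a 26 mm square well in its top in which the probe hangs. Origin: under its centre on the bench, z up, x and y along its sides.
- probe_grip (a point): Centre of the probe's upright orange handle, 20 mm square, 60 mm long, x and y square to its sides (within 0.05 rad of the holder's). Below it a collar 40 mm square, 6 mm thick, its underside 36 mm below this point, resting on the holder's top; then a barrel 14 mm square, 50 mm long; then the brass spring tip. About 120 g.
- probe_tip (a point): Round end of the probe's 6 mm brass spring tip, 108 mm below the handle's centre when out. It can be pushed in 12 mm (1.5 N at first, 3 N more per cm). Dragged along pushed in some 5 mm, it snaps down into the groove, whose wall then stops it sideways.
- cog_a_mid (a point): Axis of the black sprocket, 7 mm above its underside, z up. Toothed plate 94 mm across, 4 mm thick; on it an octagonal collar to grasp, 44 mm across flats (facing x, y and diagonals), top 14 mm above the underside. Bore 35 mm, with five teeth 5 mm wide, 60 degrees apart, 26 mm between; none at +x (yellow line), which must sit on the wide spline, within 7 degrees. May be absent.
- cog_b_mid (a point): Axis of the red sprocket, 7 mm above its underside, z up. Toothed plate 84 mm across, 4 mm thick; on it an octagonal collar to grasp, 44 mm across flats (facing x, y and diagonals), top 14 mm above the underside. Bore 35 mm, with five teeth 5 mm wide, 60 degrees apart, 26 mm between; none at +x (yellow line), which must sit on the wide spline, within 7 degrees. May be absent.
- cog_c_mid (a point): Axis of the blue sprocket, 7 mm above its underside, z up. Toothed plate 74 mm across, 4 mm thick; on it an octagonal collar to grasp, 44 mm across flats (facing x, y and diagonals), top 14 mm above the underside. Bore 35 mm, with five teeth 5 mm wide, 60 degrees apart, 26 mm between; none at +x (yellow line), which must sit on the wide spline, within 7 degrees. May be absent.
- cog_d_mid (a point): Axis of the silver sprocket, 7 mm above its underside, z up. Toothed plate 64 mm across, 4 mm thick; on it an octagonal collar to grasp, 44 mm across flats (facing x, y and diagonals), top 14 mm above the underside. Bore 35 mm, with five teeth 5 mm wide, 60 degrees apart, 26 mm between; none at +x (yellow line), which must sit on the wide spline, within 7 degrees. May be absent.
- lube: Bystander: black bottle 44 mm across, 120 mm tall; origin under its centre.
- tape: Bystander: blue tape ring 80 mm across, 24 mm high; origin under its centre.
- mug: Bystander: white mug 76 mm across, 85 mm high; origin under its centre.
There are look-alikes about, which are no part of the job. Leave any blue or pink look-alike of the part that bears probe_grip alone.

How it is judged:
On the way, in this order (a step that is already met when the one before it is completed fails the run):
1. the probe's tip is pressed on the flange's top by the white mark (within 12 mm of the start point, pushed in 1 mm or more) (distance between probe_tip and start below 0.012 m and z of probe_tip in the frame of hub_axis between -0.0015 and 0.002 m and distance between probe_tip and probe_grip below 0.107 m), for 0.1 s.
2. the tip has dropped into the groove (2.5 mm or more below the flange's top, 34 to 56 mm from the axis) and stays there, still, for 1 s (horizontal distance between probe_tip and hub_axis between 0.034 and 0.056 m and z of probe_tip in the frame of hub_axis below -0.0025 m and linear speed of probe below 0.015 m/s), for 1 s.
At the end, for the whole second after the job is handed in: Every sprocket present is meshed and down on the shaft, at rest: within 4 mm of its axis, its place's height to 3 mm, level to 0.08 rad, each smaller one above every larger one; the probe hangs upright in its holder, collar on its top (12 mm sideways, 6 mm in height) (horizontal distance between each of cog_a_mid, cog_b_mid, cog_c_mid, cog_d_mid and hub_axis below 0.004 m and z of cog_a_mid in the frame of hub_axis below 0.014 m and angle between each of cog_a_mid, cog_b_mid, cog_c_mid, cog_d_mid's own z axis and vertical below 0.08 rad and linear speed of each of cog_a, cog_b, cog_c, cog_d, probe below 0.02 m/s and z of cog_b_mid in the frame of hub_axis below 0.028 m and z of each of cog_b_mid, cog_c_mid, cog_d_mid in the frame of cog_a_mid above 0.01 m and z of cog_c_mid in the frame of hub_axis below 0.042 m and z of each of cog_c_mid, cog_d_mid in the frame of cog_b_mid above 0.01 m and z of cog_d_mid in the frame of hub_axis below 0.056 m and z of cog_d_mid in the frame of cog_c_mid above 0.01 m and horizontal distance between probe_grip and holder below 0.012 m and z of probe_grip in the frame of holder between 0.125 and 0.137 m and angle between probe_grip's own z axis and vertical below 0.12 rad); the robot touches nothing.
It fails at once if the bottle is knocked aside by more than 3 cm (distance of lube from where it was at the start of the episode above 0.03 m).
It fails at once if the tape is knocked aside by more than 3 cm (distance of tape from where it was at the start of the episode above 0.03 m).
It fails at once if the mug is knocked aside by more than 3 cm (distance of mug from where it was at the start of the episode above 0.03 m).
Of cog_a, cog_b, cog_c, cog_d only 3 to 4 are there at a start; the rules pass over those that are not, and their reading is None.
At some moment in a run one of cog_a, cog_b, cog_c, cog_d may be knocked a few centimetres aside while the robot is not near it.
It also fails if it takes over 210 s, if anything falls off the work surface, if the arm or the gripper's body presses on something with over 40 N, if the wrist force passes 120 N, or if a joint passes its speed limit or range.

## Working session

There is one attempt and no reset: what is moved stays moved. The work goes in short steps, Python scripts to look and compute and a shell command to move; the robot and the scene stay as the last step left them, time stands still between calls to the robot, and variables do not carry over. Pictures are saved under pics/ and viewed, at most 14 in all, crops included, and the job is handed in when it is done.

```bash
ls; mkdir -p pics; python3 - <<'E'
from workcell import manip, eyes, job
import cv2, numpy as np
o=manip.get_obs(); print({k:np.round(v,3) for k,v in o.items()}, manip.hold_point_z)
for n in ("top","side"):
    p,d=eyes.camera(n); np.savez(f"{n}0.npz",p=p,d=d); cv2.imwrite(f"pics/{n}0.png",p[...,::-1])
    c=eyes.camera_params(n); print(n,c)
print(eyes.camera_params("wrist"))
E
```

```text
pics
{'clock': np.float64(0.0), 'joint_pos': array([-1.349,  0.333, -0.065,  1.461,  0.022,  1.35 , -0.089]), 'joint_velocities': array([-0.   ,  0.001, -0.   ,  0.   , -0.001, -0.002,  0.   ]), 'tau': array([ 1.0000e-03, -6.2545e+01,  5.0000e-02, -3.9160e+01,  1.6000e-02,
        1.0000e-02, -0.0000e+00]), 'position': array([0.151, 0.606, 0.195]), 'ee_rot': array([ 0.122,  0.993, -0.001, -0.   ]), 'ft_force': array([0.482, 0.547, 0.67 ]), 'torque': array([ 0.03 ,  0.009, -0.001]), 'grasp_force': np.float64(0.0), 'grip_width': np.float64(1.0)} 0.0187
top {'fx': 449.19515169214145, 'fy': 449.19515169214145, 'cx': 312.738095587397, 'cy': 246.41576935157445, 'world_from_camera': array([[ 1.97067370e-02, -9.93922782e-01,  1.08301187e-01,
         4.93510906e-01],
       [-9.99804908e-01, -1.97357693e-02,  8.03884422e-04,
        -5.07644247e-02],
       [ 1.33840819e-03, -1.08295900e-01, -9.94117803e-01,
         1.06813730e+00],
       [ 0.00000000e+00,  0.00000000e+00,  0.00000000e+00,
         1.00000000e+00]])}
side {'fx': 441.66007031616124, 'fy': 441.66007031616124, 'cx': 313.3235499767716, 'cy': 241.06737860070766, 'world_from_camera': array([[ 0.97463128, -0.17023615,  0.14530496,  0.4009164 ],
       [-0.2235557 , -0.70910712,  0.66872262, -0.8408823 ],
       [-0.01080398, -0.68424173, -0.72917524,  0.90929243],
       [ 0.        ,  0.        ,  0.        ,  1.        ]])}
{'fx': 336.22815945512883, 'fy': 336.22815945512883, 'cx': 324.3225505284263, 'cy': 237.96364451131345, 'hand_eye': array([[ 8.43880289e-04, -9.52590717e-01, -3.04253537e-01,
         7.81962960e-02],
       [ 9.99999642e-01,  8.20568152e-04,  2.04482039e-04,
        -2.89784401e-04],
       [ 5.48730707e-05, -3.04253600e-01,  9.52591068e-01,
        -1.77594231e-01],
       [ 0.00000000e+00,  0.00000000e+00,  0.00000000e+00,
         1.00000000e+00]])}
```

View pics/top0.png

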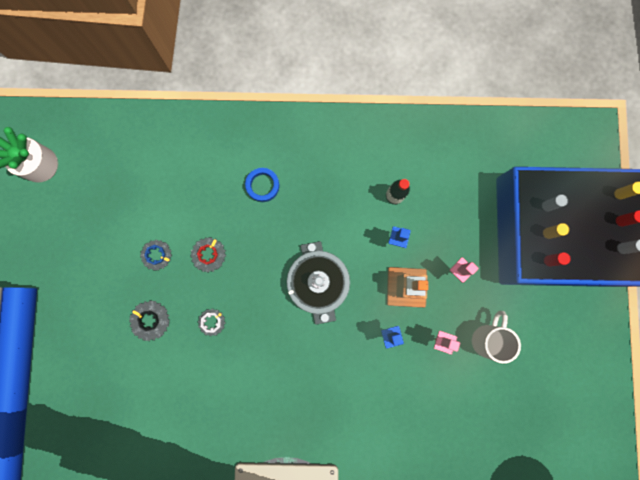

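View pics/side0.png

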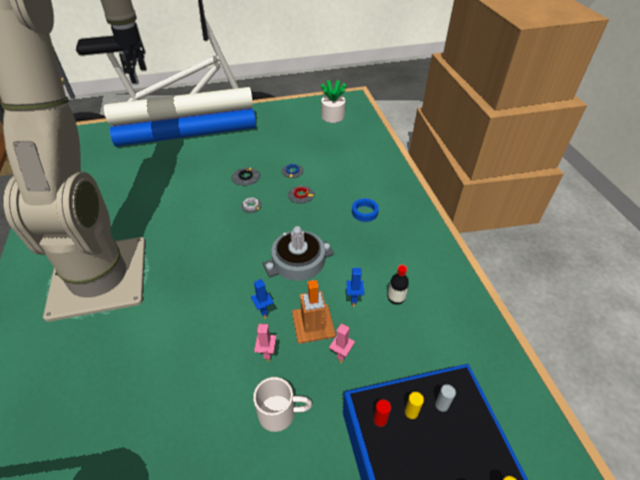

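Top view: cogs at left (black 149,320; red 208,254; blue 156,255; silver 210,322), stand at (318,282) with feet at (312,247)/(324,318), white mark (291,292), holder at (408,287) with four look-alikes around it, mug (500,345), bottle (399,191), tape (262,184). The side view agrees: all four sprockets are present.

```bash
cat > h.py <<'E'
from workcell import manip, eyes, job
import cv2, numpy as np
from scipy.spatial.transform import Rotation as R
def T(name,obs=None):
    c=eyes.camera_params(name)
    if name!="wrist": return c,c["world_from_camera"]
    o=obs or manip.get_obs(); M=np.eye(4); M[:3,:3]=R.from_quat(o["ee_rot"]).as_matrix(); M[:3,3]=o["position"]
    return c,M@c["hand_eye"]
def cast(name,uv,z,obs=None):
    c,M=T(name,obs); uv=np.atleast_2d(np.asarray(uv,float))
    r=np.c_[(uv[:,0]-c["cx"])/c["fx"],(uv[:,1]-c["cy"])/c["fy"],np.ones(len(uv))]@M[:3,:3].T
    return (M[:3,3]+r*((z-M[2,3])/r[:,2])[:,None])
def project(name,X,obs=None):
    c,M=T(name,obs); q=(np.atleast_2d(X)-M[:3,3])@M[:3,:3]
    return np.c_[c["fx"]*q[:,0]/q[:,2]+c["cx"],c["fy"]*q[:,1]/q[:,2]+c["cy"]]
def cloud(name,d,obs=None):
    c,M=T(name,obs); v,u=np.mgrid[:480,:640]
    P=np.stack([(u-c["cx"])/c["fx"]*d,(v-c["cy"])/c["fy"]*d,d],-1)@M[:3,:3].T+M[:3,3]
    P[d==0]=np.nan; return P
def shot(name,tag):
    o=manip.get_obs(); p,d=eyes.camera(name); np.savez(tag+".npz",p=p,d=d); cv2.imwrite(f"pics/{tag}.png",p[...,::-1]); return o,p,d
E
python3 - <<'E'
from h import *
z=np.load("top0.npz");p,d=z["p"],z["d"];P=cloud("top",d);H=cv2.cvtColor(p,cv2.COLOR_RGB2HSV)
h=P[...,2]
def blobs(m,n=30):
    k,l,s,c=cv2.connectedComponentsWithStats(m.astype(np.uint8)); return [(s[i],c[i],l==i) for i in range(1,k) if s[i,4]>n]
nongreen=~((H[...,0]>60)&(H[...,0]<95)&(H[...,1]>80))
for nm,m in (("hgt .1-.15 stand/core",(h>.085)&(h<.14)),("h>.15",(h>.15)&(h<.18)),("h.09-.1",(h>.088)&(h<.1)),("cas .035-.06",(h>.036)&(h<.062)),("low .006-.03",(h>.006)&(h<.03)&nongreen)):
    for s,c,b in blobs(m,15):
        q=P[b]; print(nm,s,c.round(),np.median(q,0).round(4),((np.nanmin(q,0)+np.nanmax(q,0))/2).round(4),(np.nanmax(q,0)-np.nanmin(q,0)).round(3))
big=cv2.resize(p[225:350,130:350],None,fx=3.6,fy=3.6,interpolation=cv2.INTER_CUBIC)
cv2.imwrite("pics/c1.png",big[...,::-1])
E
```

```text
hgt .1-.15 stand/core [  0 127  29  42 866] [ 13. 149.] [0.8013 0.6138 0.1106] [0.7993 0.607  0.1086] [0.092 0.074 0.046]
hgt .1-.15 stand/core [  510   167   130   119 14022] [575. 226.] [ 0.6554 -0.6218  0.1026] [ 0.6588 -0.6279  0.1125] [0.261 0.281 0.055]
hgt .1-.15 stand/core [394 179  15  16 158] [402. 186.] [ 0.7337 -0.2413  0.116 ] [ 0.7353 -0.2431  0.1046] [0.027 0.029 0.039]
hgt .1-.15 stand/core [395 228  15  14 153] [402. 235.] [ 0.6248 -0.2381  0.1353] [ 0.6268 -0.2404  0.1124] [0.023 0.022 0.055]
hgt .1-.15 stand/core [458 262  20  14 184] [468. 269.] [ 0.5546 -0.3759  0.1319] [ 0.5564 -0.3791  0.1126] [0.026 0.025 0.054]
hgt .1-.15 stand/core [312 274  14  15 129] [318. 281.] [ 0.5237 -0.0624  0.1191] [ 0.5242 -0.0638  0.1067] [0.03  0.028 0.038]
hgt .1-.15 stand/core [402 274  25  25 451] [413. 286.] [ 0.5154 -0.2628  0.0988] [ 0.518  -0.2712  0.1123] [0.051 0.051 0.054]
hgt .1-.15 stand/core [  0 288   2  15  16] [  0. 295.] [0.482  0.6252 0.0889] [0.4809 0.6242 0.0905] [0.03  0.005 0.01 ]
hgt .1-.15 stand/core [388 332  15  14 145] [395. 338.] [ 0.4096 -0.2223  0.13
[... 4897 characters left out ...]
low .006-.03 [313 310  23  15 213] [324. 317.] [ 0.4436 -0.0792  0.0121] [ 0.4439 -0.0794  0.0155] [0.033 0.051 0.017]
low .006-.03 [201 312  21  21 177] [210. 322.] [0.4276 0.1838 0.0127] [0.4271 0.1843 0.0123] [0.046 0.047 0.012]
low .006-.03 [472 313  27  45 175] [483. 333.] [ 0.4198 -0.4371  0.0201] [ 0.4111 -0.4508  0.0181] [0.101 0.055 0.024]
low .006-.03 [492 330  16  28 167] [501. 344.] [ 0.3895 -0.4882  0.0145] [ 0.3926 -0.481   0.018 ] [0.061 0.033 0.024]
low .006-.03 [ 19 440   5  40  54] [ 21. 460.] [0.1171 0.5873 0.0254] [0.1177 0.588  0.0235] [0.084 0.006 0.013]
low .006-.03 [ 235  463  103   17 1575] [285. 472.] [0.0991 0.0041 0.0119] [0.098  0.0002 0.0116] [0.035 0.23  0.011]
```

View pics/c1.png

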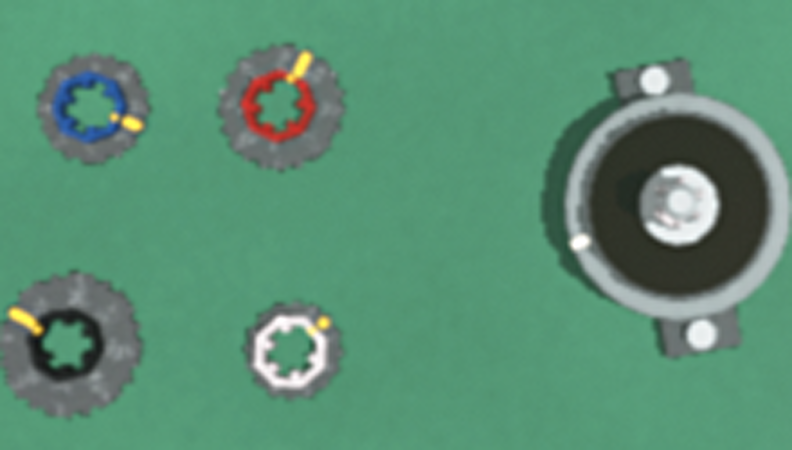

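```bash
python3 -m crank '[[[8.5,4,-4,2,0,0,-4.2],[8.5,4,-4,2,0,0,-4.2],[8.5,4,-4,2,0,0,-4.2],[8.5,4,-4,2,0,0,-4.2],[8.5,4,-4,2,0,0,-4.2],[8.5,1.3,-5.2,0,0,0,-4.2],[8.5,1.3,-5.2,0,0,0,-4.2],[8.5,1.3,-5.2,0,0,0,-4.2],[8.5,1.3,-5.2,0,0,0,-4.2],[8.5,1.3,-5.2,0,0,0,-4.2],[8.5,1.3,-5.2,0,0,0,-4.2],[8.5,1.3,-5.2,0,0,0,-4.2],[8.5,1.3,-5.2,0,0,0,-4.2],[8.5,1.3,-5.2,0,0,0,-4.2],[8.5,1.3,-5.2,0,0,0,-4.2],[8.5,1.3,-5.2,0,0,0,-4.2],[8.5,1.3,-5.2,0,0,0,-4.2],[8.5,1.3,-5.2,0,0,0,-4.2],[8.5,0,0,0,0,0,0]]]'
python3 - <<'E'
from h import *
o,p,d=shot("wrist","w1")
print(o["position"],R.from_quat(o["ee_rot"]).as_matrix()[:,:2].T.round(3),o["joint_pos"].round(2))
P=cloud("wrist",d,o);h=P[...,2]
H=cv2.cvtColor(p,cv2.COLOR_RGB2HSV)
m=(H[...,0]<18)&(H[...,1]>120)
print(m.sum())
for a,b in((.15,.17),(.09,.1)):
    q=P[(h>a)&(h<b)&(abs(P[...,0]-.5187)<.035)&(abs(P[...,1]+.272)<.035)]; print(a,len(q),np.median(q,0), (q.min(0)+q.max(0))/2, np.ptp(q,0))
E
```

```text
clock: 2.48
position: [0.5192, -0.2738, 0.294]
ee_rot: [0.707, 0.707, -0.002, -0.0]
ft_force: [0.1, 0.2, -0.3]
grip_width: 0.993
grasp_force: 0.0
[ 0.51920998 -0.27379373  0.29404796] [[ 0.001  1.    -0.003]
 [ 1.    -0.001 -0.004]] [-0.31  0.28  0.91  1.44 -0.22  1.53  0.59]
4282
0.15 451 [ 0.52005792 -0.27183539  0.15970936] [ 0.52048418 -0.27253359  0.15609127] [0.02009309 0.01954077 0.01187021]
0.09 1013 [ 0.51788276 -0.26193828  0.09464998] [ 0.51984606 -0.27216305  0.09502092] [0.05030347 0.05146818 0.00995534]
```

View pics/w1.png

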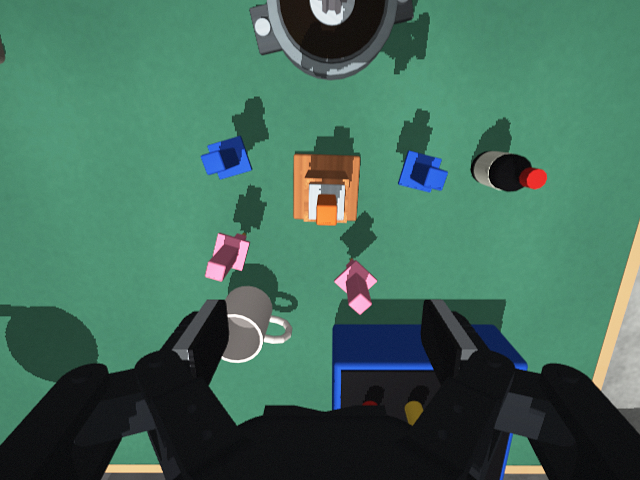

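The wrist view shows the probe handle at (327,210) in the holder, aligned with the tool, fingers clear of the look-alikes. I'm descending to grasp it.

```bash
python3 -m crank '[[[8.5,0.1,0.15,-6,0,0,0],[8.5,0,0,-6,0,0,0],[6,0,0,-4,0,0,0],[4.5,0,0,-2,0,0,0],[3,0,0,0,0,0,0],[1.5,0,0,0,0,0,0],[1,0,0,0,0,0,0],[1,0,0,0,0,0,0],[1,0,0,0,0,0,0]]]' 60; python3 -m crank '[[[1,0,0,1,0,0,0],[1,0,0,2,0,0,0],[1,0,0,0,0,0,0]]]'
```

```text
clock: 3.65
position: [0.5223, -0.2685, 0.117]
ee_rot: [0.705, 0.709, 0.001, 0.001]
ft_force: [-1.9, 1.2, 7.4]
grip_width: 0.209
grasp_force: 59.6
clock: 4.03
position: [0.5226, -0.2688, 0.1477]
ee_rot: [0.705, 0.709, 0.001, 0.002]
ft_force: [0.2, -0.2, -1.9]
grip_width: 0.21
grasp_force: 58.7
```

```bash
python3 -m crank '[[[1,0,0,5,0,0,0],[1,0,0,5.2,0,0,0],[1,-0.2,4,0,0,0,0],[1,-0.2,4,0,0,0,0],[1,-0.2,4,0,0,0,0],[1,-0.2,4,0,0,0,0],[1,-0.2,4,0,0,0,0],[1,-0.2,3,0,0,0,0],[1,-0.2,2.1,0,0,0,0],[1,0,0,-4,0,0,0],[1,0,0,-4,0,0,0],[1,0,0,0,0,0,0],[1,0,0,0,0,0,0]]]'
python3 - <<'E'
from h import *
o,p,d=shot("side","s1"); print(o["position"])
cv2.imwrite("pics/s1c.png",cv2.resize(p[130:330,200:420],None,fx=2.7,fy=2.7)[...,::-1])
P=cloud("side",d);H=cv2.cvtColor(p,cv2.COLOR_RGB2HSV)
m=(H[...,0]<15)&(H[...,1]>150)&(P[...,2]>.12); q=P[m];print(len(q),np.median(q,0),q.min(0),q.max(0))
E
```

```text
clock: 5.65
position: [0.5082, -0.0173, 0.1689]
ee_rot: [0.705, 0.709, 0.001, 0.0]
ft_force: [-0.1, 0.4, -0.5]
grip_width: 0.212
grasp_force: 59.1
[ 0.50815518 -0.01726682  0.16891447]
451 [ 0.57086893 -0.55793436  0.15899861] [ 0.49804554 -0.57461026  0.12068535] [ 0.74771135 -0.01531856  0.22105205]
```

View pics/s1c.png

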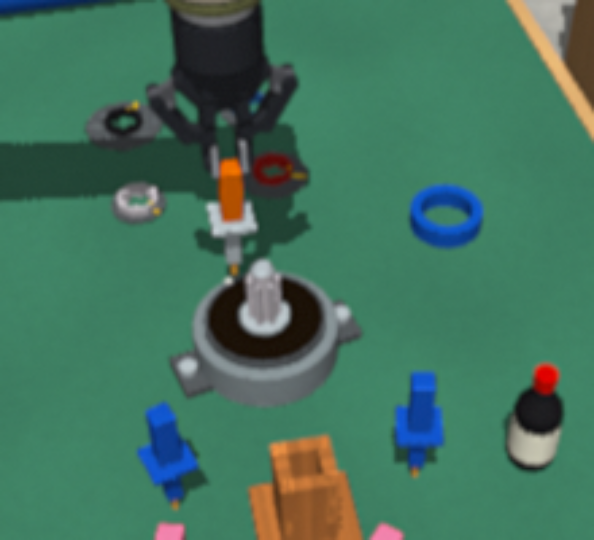

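The crop shows the probe gripped upright. Its tip is at about (235,270) in the crop, just above the flange beside the white mark.

```bash
python3 - <<'E'
from h import *
print(project("side",[[.508,-.0207,.075],[.508,-.0207,.081],[.508,-.021,.052]]), "seen",(287,230.0))
c=np.array([.5245,-.0632]);print(cast("side",[[287,230]],.075))
a=np.radians(11.3+np.arange(100,245,5))
Q=c+.045*np.c_[np.cos(a),np.sin(a)]; D=np.diff(Q,axis=0)*100
for k in range(len(D)): print(100+5*k,Q[k].round(4),D[k].round(2))
E
python3 -m crank '[[[1,0,0,-1.5,0,0,0],[1,0,0,-0.5,0,0,0],[1,0,0,-0.5,0,0,0],[1,0,0,0,0,0,0]]]'
```

```text
[[286.9622217  230.1541785 ]
 [286.8389668  228.56089764]
 [287.44684055 236.23134165]] seen (287, 230.0)
[[ 0.50820328 -0.02015779  0.075     ]]
100 [ 0.5082 -0.0213] [-0.36 -0.16]
105 [ 0.5046 -0.0229] [-0.34 -0.19]
110 [ 0.5011 -0.0247] [-0.33 -0.22]
115 [ 0.4979 -0.0269] [-0.31 -0.25]
120 [ 0.4948 -0.0294] [-0.28 -0.27]
125 [ 0.492  -0.0321] [-0.26 -0.3 ]
130 [ 0.4894 -0.0351] [-0.23 -0.32]
135 [ 0.4871 -0.0382] [-0.2  -0.34]
140 [ 0.485  -0.0416] [-0.17 -0.35]
145 [ 0.4833 -0.0451] [-0.14 -0.37]
150 [ 0.4819 -0.0488] [-0.11 -0.38]
155 [ 0.4808 -0.0525] [-0.08 -0.39]
160 [ 0.48   -0.0564] [-0.04 -0.39]
165 [ 0.4796 -0.0603] [-0.01 -0.39]
170 [ 0.4795 -0.0642] [ 0.03 -0.39]
175 [ 0.4798 -0.0681] [ 0.06 -0.39]
180 [ 0.4804 -0.072 ] [ 0.09 -0.38]
185 [ 0.4813 -0.0758] [ 0.13 -0.37]
190 [ 0.4826 -0.0795] [ 0.16 -0.36]
195 [ 0.4842 -0.0831] [ 0.19 -0.34]
200 [ 0.486  -0.0866] [ 0.22 -0.33]
205 [ 0.4882 -0.0898] [ 0.25 -0.31]
210 [ 0.4907 -0.0929] [ 0.27 -0.28]
215 [ 0.4934 -0.0957] [ 0.3  -0.26]
220 [ 0.4964 -0.0983] [ 0.32 -0.23]
225 [ 0.4995 -0.1006] [ 0.34 -0.2 ]
230 [ 0.5029 -0.1027] [ 0.35 -0.17]
235 [ 0.5064 -0.1044] [ 0.37 -0.14]
clock: 6.2
position: [0.5075, -0.0171, 0.1424]
ee_rot: [0.705, 0.709, -0.0, 0.0]
ft_force: [-0.4, 0.1, 2.0]
grip_width: 0.208
grasp_force: 59.4
```

```bash
cat > chk.py <<'E'
from h import *
import sys
o=manip.get_obs(); f=o["ft_force"]; print(o["position"].round(4),f.round(2))
sys.exit(1 if f[2]<0.8 or np.hypot(f[0],f[1])>4 else 0)
E
python3 -m crank '[[[1,0,0,-0.15,0,0,0],[1,0,0,0,0,0,0]]]' >/dev/null; python3 chk.py &&
python3 -m crank '[[[1,-0.36,-0.16,0,0,0,0],[1,-0.34,-0.19,0,0,0,0],[1,0,0,0,0,0,0]]]' >/dev/null && python3 chk.py &&
python3 -m crank '[[[1,-0.33,-0.22,0,0,0,0],[1,0,0,0,0,0,0]]]' >/dev/null && python3 chk.py &&
python3 -m crank '[[[1,-0.31,-0.25,0,0,0,0],[1,0,0,0,0,0,0]]]' >/dev/null && python3 chk.py
```

```text
[ 0.5076 -0.0171  0.1411] [-0.66  0.6   2.09]
[ 0.5003 -0.0207  0.1411] [1.42 1.33 1.25]
[ 0.4969 -0.0229  0.1409] [0.27 1.41 2.33]
[ 0.4937 -0.0255  0.1409] [0.05 0.69 1.55]
```

```bash
sed -i 's/<0.8/<0.5/' chk.py; c(){ python3 chk.py; }
python3 -m crank '[[[1,-0.28,-0.27,0,0,0,0],[1,0,0,0,0,0,0]]]' >/dev/null && c &&
python3 -m crank '[[[1,-0.26,-0.30,0,0,0,0],[1,0,0,0,0,0,0]]]' >/dev/null && c &&
python3 -m crank '[[[1,-0.23,-0.32,0,0,0,0],[1,0,0,0,0,0,0]]]' >/dev/null && c &&
python3 -m crank '[[[1,-0.2,-0.34,0,0,0,0],[1,0,0,0,0,0,0]]]' >/dev/null && c &&
python3 -m crank '[[[1,-0.17,-0.35,0,0,0,0],[1,0,0,0,0,0,0]]]' >/dev/null && c &&
python3 -m crank '[[[1,-0.14,-0.37,0,0,0,0],[1,0,0,0,0,0,0]]]' >/dev/null && c
```

```text
[ 0.4906 -0.0284  0.1407] [-0.19  0.6   0.29]
```

```bash
for i in 1 2 3 4; do python3 -m crank '[[[1,0,0,0,0,0,0]]]'>/dev/null; python3 chk.py; done
```

```text
[ 0.4907 -0.0283  0.1406] [ 0.84 -0.04 -0.34]
[ 0.4908 -0.0282  0.1406] [ 0.18  0.07 -2.04]
[ 0.491  -0.0281  0.1407] [-1.01  0.31 -1.72]
[ 0.4911 -0.0281  0.1408] [-1.06 -0.71 -0.67]
```

```bash
H='0'; python3 -m crank '[[[1,0,0,0,0,0,0],[1,0,0,0,0,0,0],[1,0,0,0,0,0,0],[1,0,0,0,0,0,0],[1,0,0,0,0,0,0],[1,0,0,0,0,0,0],[1,0,0,0,0,0,0],[1,0,0,0,0,0,0],[1,0,0,0,0,0,0],[1,0,0,0,0,0,0],[1,0,0,0,0,0,0],[1,0,0,0,0,0,0],[1,0,0,0,0,0,0],[1,0,0,0,0,0,0],[1,0,0,0,0,0,0],[1,0,0,0,0,0,0],[1,0,0,0,0,0,0],[1,0,0,0,0,0,0]]]'
for i in 1 2 3 ; do python3 -m crank '[[[1,-0.1,-0.1,0,0,0,0],[1,0,0,0,0,0,0]]]'>/dev/null; python3 chk.py; done
```

```text
clock: 10.32
position: [0.4913, -0.028, 0.1409]
ee_rot: [0.705, 0.709, 0.0, 0.0]
ft_force: [-0.5, -1.0, -1.3]
grip_width: 0.213
grasp_force: 59.3
[ 0.4903 -0.029   0.141 ] [ 0.21 -0.27 -2.2 ]
[ 0.4892 -0.0301  0.141 ] [-0.13 -0.17 -0.82]
[ 0.4882 -0.0311  0.1409] [ 1.14  0.54 -1.  ]
```

```bash
for i in 1 2 3 ; do python3 -m crank '[[[1,-0.1,-0.1,0,0,0,0],[1,0,0,0,0,0,0]]]'>/dev/null; python3 chk.py; done
```

```text
[ 0.4872 -0.0321  0.141 ] [-0.04 -0.2  -0.92]
[ 0.4863 -0.033   0.141 ] [ 0.64 -0.34 -2.26]
[ 0.4854 -0.034   0.141 ] [ 0.94  0.45 -1.48]
```

```bash
python3 - <<'E'
from h import *
o,p,d=shot("side","s2")
a=cv2.resize(p[150:300,230:370],None,fx=4,fy=4,interpolation=cv2.INTER_CUBIC)
cv2.imwrite("pics/s2c.png",a[...,::-1])
t=o["position"]+[0,-.0037,-.094]; print(t,project("side",t),(project("side",t)-[230,150])*4)
E
```

```text
[ 0.4854329  -0.03768127  0.04704919] [[280.38174468 243.33147702]] [[201.52697872 373.32590807]]
```

View pics/s2c.png

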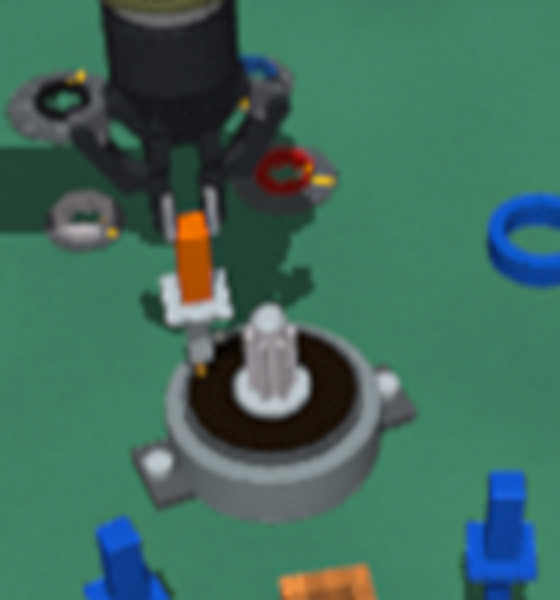

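```bash
python3 - <<'E'
from h import *
for t in ("s1","s2"):
    z=np.load(t+".npz");p,d=z["p"],z["d"];P=cloud("side",d);H=cv2.cvtColor(p,cv2.COLOR_RGB2HSV)
    m=(H[...,0]<15)&(H[...,1]>140)&(H[...,2]>90);m[:, :250]=0;m[:,330:]=0;m[300:]=0
    k,l,s,c=cv2.connectedComponentsWithStats(m.astype(np.uint8))
    for i in range(1,k):
        q=P[l==i]; print(t,s[i],c[i].round(1),q.min(0).round(4),q.max(0).round(4))
        if s[i,4]>60:
            v=np.argwhere(l==i)
            for lo in range(v[:,0].min(),v[:,0].max()+1,6):
                r=v[(v[:,0]>=lo)&(v[:,0]<lo+6)]; qq=P[r[:,0],r[:,1]]; print(lo,np.nanmedian(qq,0).round(4))
    # brass tip and white collar
    m2=(H[...,1]<40)&(H[...,2]>150)&(P[...,2]>.085)&(P[...,2]<.16)&(abs(P[...,0]-.50)<.05)&(abs(P[...,1]+.03)<.04)
    q=P[m2];print("collar",len(q),(q.min(0)+q.max(0))/2,np.ptp(q,0))
E
```

```text
s1 [281 188   9  24 185] [285.1 199.7] [nan nan nan] [nan nan nan]
188 [ 0.5124 -0.0229  0.2113]
194 [ 0.5077 -0.0341  0.2041]
200 [ 0.5065 -0.0343  0.1842]
206 [ 0.5057 -0.0342  0.1655]
s1 [306 191   2   2   3] [306.3 191.3] [0.6059 0.1953 0.0007] [0.6084 0.2044 0.0121]
s1 [301 292  22   8 140] [312.1 296.2] [ 0.4962 -0.2722  0.0819] [ 0.5451 -0.249   0.096 ]
292 [ 0.5251 -0.2556  0.0934]
298 [ 0.5206 -0.2617  0.0917]
collar 139 [ 0.51501703 -0.03683037  0.12843464] [0.05508092 0.06537378 0.05279832]
s2 [302 187   6   9  27] [305. 191.] [nan nan nan] [nan nan nan]
s2 [274 203   9  23 173] [278.  213.8] [ 0.4757 -0.0553 -0.0054] [0.5191 0.1809 0.187 ]
203 [ 0.489  -0.0392  0.1837]
209 [ 0.4855 -0.0508  0.1746]
215 [ 0.4845 -0.0507  0.1547]
221 [ 0.4844 -0.0509  0.1373]
s2 [301 292  22   8 141] [312.2 296.2] [nan nan nan] [nan nan nan]
292 [ 0.5257 -0.2556  0.093 ]
298 [ 0.5197 -0.2618  0.0916]
collar 140 [ 0.50400153 -0.04409102  0.11429671] [0.07705838 0.05160207 0.02448104]
```

```bash
for i in 1 2 3 4; do python3 -m crank '[[[1,0,0,-0.1,0,0,0],[1,0,0,0,0,0,0]]]'>/dev/null; python3 chk.py; done
python3 - <<'E'
from h import *
o,p,d=shot("wrist","w2")
E
```

```text
[ 0.4852 -0.0339  0.1399] [ 1.3   0.61 -1.44]
[ 0.4853 -0.034   0.1389] [0.54 0.34 0.11]
[ 0.4853 -0.034   0.1379] [1.36 1.45 0.13]
[ 0.4853 -0.034   0.1369] [0.42 0.71 0.45]
```

View pics/w2.png

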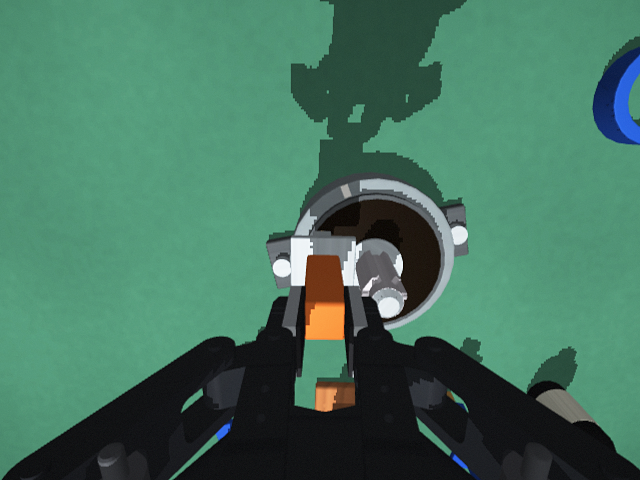

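The wrist view shows the probe upright and square in the fingers over the flange, with the shaft clear at (388,300). The tip rests on the groove floor. I'll hold here again, then feel for the walls.

```bash
python3 -m crank '[[[1,0,0,0.2,0,0,0],[1,0,0,0,0,0,0],[1,0,0,0,0,0,0],[1,0,0,0,0,0,0],[1,0,0,0,0,0,0],[1,0,0,0,0,0,0],[1,0,0,0,0,0,0],[1,0,0,0,0,0,0],[1,0,0,0,0,0,0],[1,0,0,0,0,0,0],[1,0,0,0,0,0,0],[1,0,0,0,0,0,0],[1,0,0,0,0,0,0],[1,0,0,0,0,0,0],[1,0,0,0,0,0,0],[1,0,0,0,0,0,0],[1,0,0,0,0,0,0],[1,0,0,0,0,0,0]]]'
for i in 1 2 3 4; do python3 -m crank '[[[1,-0.1,-0.1,0,0,0,0],[1,0,0,0,0,0,0],[1,0,0,0,0,0,0]]]'>/dev/null; python3 chk.py; done
```

```text
clock: 15.18
position: [0.4852, -0.034, 0.1389]
ee_rot: [0.705, 0.709, 0.0, 0.0]
ft_force: [0.9, 0.5, -0.7]
grip_width: 0.204
grasp_force: 59.5
[ 0.4844 -0.035   0.139 ] [ 1.96  1.29 -0.82]
[ 0.4834 -0.036   0.139 ] [ 2.85  1.31 -1.48]
[ 0.4825 -0.0369  0.139 ] [ 3.11  1.77 -0.74]
[ 0.4814 -0.0379  0.139 ] [ 4.53  2.7  -0.12]
```

```bash
for i in 1 2 3 4 5 6; do python3 -m crank '[[[1,0.15,0.15,0,0,0,0],[1,0,0,0,0,0,0],[1,0,0,0,0,0,0]]]'>/dev/null; python3 chk.py; done
```

```text
[ 0.4826 -0.0366  0.1389] [3.01 1.82 0.93]
[ 0.484  -0.0351  0.1388] [ 1.67  1.12 -0.06]
[ 0.4855 -0.0336  0.1388] [ 0.06  1.66 -0.27]
[ 0.4871 -0.0321  0.1389] [-0.48  0.16  0.49]
[ 0.4888 -0.0306  0.1389] [-0.61 -0.54 -1.14]
[ 0.4903 -0.029   0.139 ] [ 1.26 -0.33 -1.16]
```

```bash
for i in 1 2 3 4 5; do python3 -m crank '[[[1,0.15,0.15,0,0,0,0],[1,0,0,0,0,0,0],[1,0,0,0,0,0,0]]]'>/dev/null; python3 chk.py; done
```

```text
[ 0.4917 -0.0276  0.1389] [-1.6  -1.02  0.27]
[ 0.493  -0.0261  0.1388] [-2.68 -0.23  0.02]
[ 0.4945 -0.0246  0.1388] [-3.63 -2.16 -1.08]
[ 0.496  -0.0231  0.1388] [-4.65 -2.28 -1.73]
[ 0.4973 -0.0218  0.1387] [-5.03 -3.78 -2.21]
```

```bash
python3 -m crank '[[[1,-0.9,-0.9,0,0,0,0],[1,0,0,0,0,0,0],[1,0,0,4,0,0,0],[1,0,0,4,0,0,0],[1,0,0,3,0,0,0],[1,0.7,-4.8,0,0,0,0],[1,0.7,-4.8,0,0,0,0],[1,0.7,-4.8,0,0,0,0],[1,0.7,-4.8,0,0,0,0],[1,0.6,-4.6,0,0,0,0],[1,0,0,0,0,0,0],[1,0,0,0,0,0,0],[1,0,0,0,0,0,0]]]'
```

```text
clock: 22.42
position: [0.5235, -0.267, 0.2491]
ee_rot: [0.704, 0.71, 0.001, 0.0]
ft_force: [0.1, 0.4, -2.4]
grip_width: 0.207
grasp_force: 59.5
```

```bash
python3 -m crank '[[[1,-0.1,-0.15,-4,0,0,0],[1,0,0,-2,0,0,0],[1,0,0,-2,0,0,0],[1,0,0,-2,0,0,0],[1,0,0,-1.5,0,0,0],[1,0,0,-1,0,0,0],[1,0,0,0,0,0,0]]]';  python3 -m crank '[[[1,0,0,-0.3,0,0,0],[1,0,0,-0.2,0,0,0],[1,0,0,0,0,0,0]]]'
```

```text
clock: 23.3
position: [0.5215, -0.2699, 0.1234]
ee_rot: [0.705, 0.709, -0.0, -0.0]
ft_force: [-0.2, 1.0, -0.9]
grip_width: 0.211
grasp_force: 59.5
clock: 23.68
position: [0.5218, -0.27, 0.119]
ee_rot: [0.705, 0.709, 0.0, 0.0]
ft_force: [-0.7, -0.7, -1.8]
grip_width: 0.209
grasp_force: 59.5
```

```bash
python3 -m crank '[[[1,0,0,-0.15,0,0,0],[2,0,0,0,0,0,0],[4,0,0,0,0,0,0],[6,0,0,0,0,0,0],[8.5,0,0,0,0,0,0],[8.5,0,0,2,0,0,0],[8.5,0,0,6,0,0,0],[8.5,0,0,6,0,0,0],[8.5,0.1,5,0,0,0,0],[8.5,0.1,5,0,0,0,0],[8.5,0.1,2.9,-2,0,0,0],[8.5,0,0,-5,0,0,0],[8.5,0,0,-5,0,0,0],[8.5,0,0,0,0,0,0],[8.5,0,0,0,0,0,0]]]'
python3 - <<'E'
from h import *
o,p,d=shot("wrist","w3")
print(o["position"]); c=np.array([.5245,-.0632])
u=project("wrist",[[*c,.106],[*c,.123]],o);print(u)
x,y=u[0].astype(int)
x0,y0=max(x-75,0),max(y-75,0)
cv2.imwrite("pics/w3c.png",cv2.resize(p[y0:y0+150,x0:x0+150],None,fx=4,fy=4,interpolation=cv2.INTER_CUBIC)[...,::-1]);print(x0,y0)
z=eyes.camera("side");H=cv2.cvtColor(z[0],cv2.COLOR_RGB2HSV);P=cloud("side",z[1])
q=P[(H[...,0]<15)&(H[...,1]>140)&(P[...,2]>.11)&(P[...,2]<.17)&(abs(P[...,0]-.519)<.03)&(abs(P[...,1]+.272)<.03)];print(len(q),q.min(0),q.max(0))
E
```

```text
clock: 25.55
position: [0.5259, -0.1417, 0.1399]
ee_rot: [0.705, 0.709, 0.001, 0.001]
ft_force: [0.8, -0.3, 0.9]
grip_width: 0.991
grasp_force: 0.0
[ 0.52586916 -0.14167778  0.139945  ]
[[323.32208623 129.10593294]
 [323.32414385 128.98148415]]
248 54
188 [ 0.51070362 -0.28911003  0.11050091] [ 0.53013527 -0.26689743  0.16243162]
```

View pics/w3c.png

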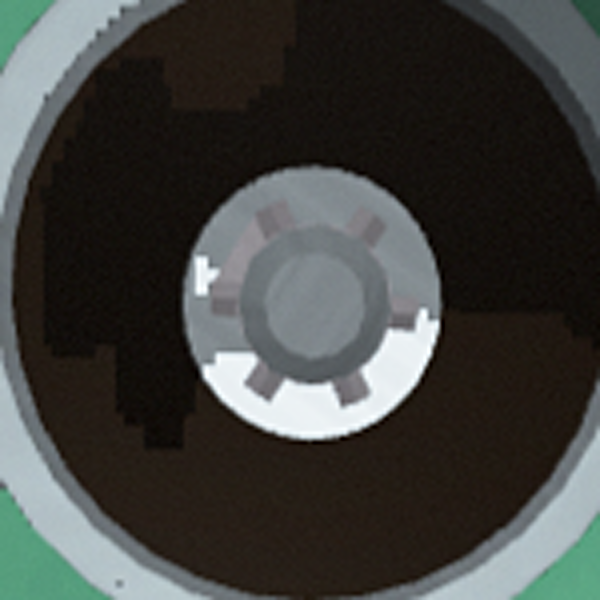

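The crop shows ridges at six places, with the filled gap between (275,218) and (225,303) about the centre (314,303). So the wide spline points at about 145.5° in world, which agrees with the felt groove. The probe is back in the holder. Next is the black sprocket.

```bash
python3 -m crank '[[[8.5,0,0,6,0,0,0],[8.5,-1,4.7,0,0,0,-3.2],[8.5,-1,4.7,0,0,0,-3.2],[8.5,-1,4.7,0,0,0,-3.2],[8.5,-1,4.7,0,0,0,-3.2],[8.5,-1,4.7,0,0,0,-3.2],[8.5,-1,4.7,0,0,0,-3.2],[8.5,-1,4.7,0,0,0,-3.2],[8.5,-1,4.7,0,0,0,-3.2],[8.5,-1,4.7,0,0,0,-3.2],[8.5,-0.8,4.7,-2,0,0,-3.2],[8.5,0,0,-4,0,0,0],[8.5,0,0,0,0,0,0],[8.5,0,0,0,0,0,0]]]'
cat >> h.py <<'E'
def toolx(o):
    x=R.from_quat(o["ee_rot"]).as_matrix()[:,0]; return np.degrees(np.arctan2(x[1],x[0]))
def cog(tag,near,rad=.05,cam="wrist"):
    """collar centre (from depth at collar top) and yellow-line yaw of the cog lying near a point"""
    o,p,d=shot(cam,tag); P=cloud(cam,d,o); H=cv2.cvtColor(p,cv2.COLOR_RGB2HSV)
    r=np.hypot(P[...,0]-near[0],P[...,1]-near[1])
    m=(P[...,2]>.010)&(P[...,2]<.02)&(r<rad)
    k,l,s,_=cv2.connectedComponentsWithStats(m.astype(np.uint8)); i=1+np.argmax(s[1:,4])
    cs=cv2.convexHull(np.argwhere(l==i)[:,::-1].astype(np.int32))
    q=cast(cam,cs[:,0,:],.014,o)[:,:2].astype(np.float32)
    (cx,cy),rr=cv2.minEnclosingCircle(q*1000); c=np.array([cx,cy])/1000
    y=(H[...,0]>18)&(H[...,0]<36)&(H[...,1]>110)&(H[...,2]>110)&(r<rad+.01)
    v=np.argwhere(y)[:,::-1]; Y=cast(cam,v,.006,o)[:,:2].mean(0)-c
    yaw=np.degrees(np.arctan2(Y[1],Y[0]))
    print(tag,"centre",c.round(4),"r",rr,"yaw",round(yaw,1),"npx",s[i,4],len(v),"ydist",np.hypot(*Y).round(4),"TCP",o["position"].round(4),"toolx",toolx(o).round(1))
    return o,c,yaw
E
python3 - <<'E'
from h import *
o,c,y=cog("k1",(.427,.329)); print("move cm",(c-o["position"][:2])*100)
E
```

```text
clock: 27.4
position: [0.4281, 0.3289, 0.1398]
ee_rot: [0.873, 0.487, 0.001, -0.0]
ft_force: [0.1, 0.0, 0.9]
grip_width: 0.994
grasp_force: 0.0
k1 centre [0.43   0.3305] r 23.751178741455078 yaw 61.9 npx 864 158 ydist 0.0304 TCP [0.4281 0.3289 0.1398] toolx 58.3
move cm [0.19572199 0.16020692]
```

View pics/k1.png

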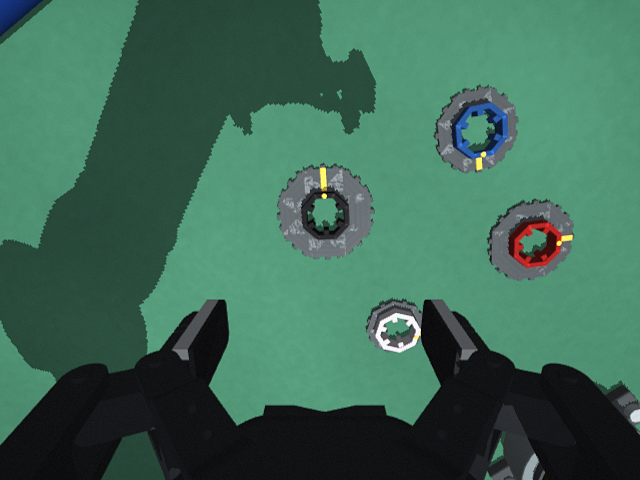

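The view shows the black cog at (325,214), with the yellow line pointing straight up the image and the fingers clear of it.

```bash
python3 -m crank '[[[6.5,0.2,0.15,-5,0,0,3],[6,0,0,-5,0,0,0],[6,0,0,-2.5,0,0,0],[6,0,0,-0.5,0,0,0],[6,0,0,-0.5,0,0,0],[6,0,0,-0.2,0,0,0],[6,0,0,0,0,0,0]]]'; python3 -m crank '[[[5,0,0,0,0,0,0],[4,0,0,0,0,0,0],[3.5,0,0,0,0,0,0],[3.5,0,0,0,0,0,0],[3.5,0,0,0,0,0,0]]]' 60
```

```text
clock: 28.32
position: [0.4291, 0.3309, 0.0012]
ee_rot: [0.86, 0.51, 0.001, -0.0]
ft_force: [0.5, 0.1, -0.8]
grip_width: 0.702
grasp_force: 0.0
clock: 28.95
position: [0.4288, 0.3305, 0.0004]
ee_rot: [0.86, 0.51, 0.0, 0.0]
ft_force: [1.1, -0.1, -0.5]
grip_width: 0.407
grasp_force: 0.0
```

```bash
python3 - <<'E'
from h import *
o,p,d=shot("wrist","k2"); P=cloud("wrist",d,o)
cv2.imwrite("pics/k2c.png",cv2.resize(p[180:430,170:480],None,fx=2.4,fy=2.4)[...,::-1])
E
```

```text
(no output)
```

View pics/k2c.png

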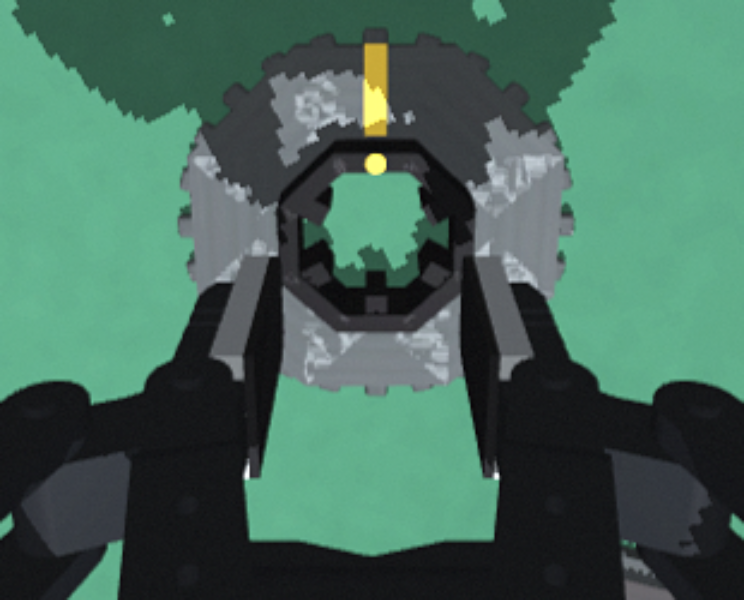

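The crop shows the collar between the pads, with no contact force yet. I'll close further to see whether the pads meet the collar.

```bash
python3 -m crank '[[[3.2,0,0,0,0,0,0],[3.0,0,0,0,0,0,0],[3,0,0,0,0,0,0]]]' 60
```

```text
clock: 29.38
position: [0.4287, 0.3305, 0.0004]
ee_rot: [0.86, 0.51, -0.0, 0.0]
ft_force: [-0.5, 0.4, -0.1]
grip_width: 0.351
grasp_force: 0.0
```

```bash
python3 -m crank '[[[5.5,0,0,0,0,0,0],[5.5,0,0,0,0,0,0],[5.5,0,0,-0.4,0,0,0],[5.5,0,0,-0.2,0,0,0],[4.8,0,0,0,0,0,0],[4,0,0,0,0,0,0],[3.5,0,0,0,0,0,0],[3.5,0,0,0,0,0,0]]]' 60
```

```text
clock: 30.38
position: [0.4288, 0.3305, -0.0055]
ee_rot: [0.86, 0.51, 0.0, -0.0]
ft_force: [0.7, 0.6, -0.1]
grip_width: 0.408
grasp_force: 0.0
```

```bash
python3 - <<'E'
from h import *
o=manip.get_obs(); z=np.load("k2.npz"); o["position"]=np.array([.4288,.3305,.0004])
P=cloud("wrist",z["d"],o); M=R.from_quat(o["ee_rot"]).as_matrix()
for u,v in ((268,310),(262,324),(281,292),(280,300),(370,310),(380,324),(363,292),(326,248),(326,258),(303,262),(350,262),(326,312)):
    print(u,v,P[v,u].round(4),"tool",((P[v,u]-o["position"])@M).round(4))
o,p,d=shot("side","s3")
cv2.imwrite("pics/s3c.png",cv2.resize(p[120:220,180:340],None,fx=5,fy=5,interpolation=cv2.INTER_CUBIC)[...,::-1])
E
```

```text
268 310 [0.4146 0.3507 0.0618] tool [ 0.0109 -0.0222 -0.0614]
262 324 [0.4137 0.3506 0.071 ] tool [ 0.0105 -0.0229 -0.0706]
281 292 [0.4172 0.349  0.046 ] tool [ 0.0106 -0.019  -0.0456]
280 300 [0.4176 0.3487 0.0532] tool [ 0.0106 -0.0186 -0.0528]
370 310 [0.4494 0.3316 0.0617] tool [ 0.0109  0.0176 -0.0613]
380 324 [0.4515 0.3305 0.0716] tool [ 0.0108  0.0199 -0.0712]
363 292 [0.4475 0.3282 0.0387] tool [ 0.007   0.0175 -0.0383]
326 248 [0.4388 0.3475 0.0143] tool [ 0.0198  0.0007 -0.0139]
326 258 [ 0.4334  0.3373 -0.0015] tool [0.0082 0.0008 0.0019]
303 262 [0.4233 0.3448 0.0092] tool [ 0.01   -0.0117 -0.0088]
350 262 [0.4457 0.3332 0.0104] tool [ 0.0105  0.0135 -0.01  ]
326 312 [0.4206 0.3138 0.0124] tool [-0.0186  0.0008 -0.012 ]
```

View pics/s3c.png

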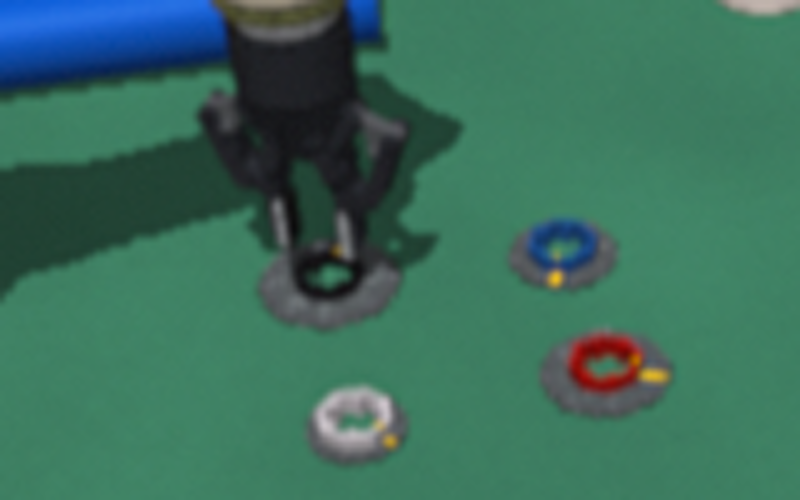

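```bash
python3 -m crank '[[[5.5,0,0,0,0,0,0],[5.5,0,0,0,0,0,0],[5.5,0,0,-0.5,0,0,0]]]' 
python3 - <<'E'
from h import *
o,p,d=shot("wrist","k3");P=cloud("wrist",d,o);M=R.from_quat(o["ee_rot"]).as_matrix();q=(P-o["position"])@M
m=(abs(q[...,0])<.016)&(abs(q[...,1])>.02)&(abs(q[...,1])<.045)&(P[...,2]>.02)&(P[...,2]<.2)
for s in(-1,1):
    w=q[m&(s*q[...,1]>0)]; print(s,len(w),np.percentile(w[:,2],[50,90,98,100]).round(4), w[w[:,2]>np.percentile(w[:,2],95)].mean(0).round(4))
z=np.load("s3.npz");Q=cloud("side",z["d"]); q=(Q-[.4288,.3305,-.0055])@M
m=(np.hypot(q[...,0],q[...,1])<.045)&(Q[...,2]>.016)&(Q[...,2]<.15)
H=np.histogram(Q[m][:,2],np.arange(.016,.15,.01));print(H[0])
for a in (.016,.026,.036,.046): w=q[m&(Q[...,2]>a)&(Q[...,2]<a+.01)];print(a,w.round(3)[:8].tolist())
E
```

```text
clock: 30.8
position: [0.429, 0.3307, -0.0105]
ee_rot: [0.86, 0.51, 0.0, -0.0]
ft_force: [1.0, 0.7, 0.4]
grip_width: 0.648
grasp_force: 0.0
-1 5780 [-0.0852 -0.0535 -0.0443 -0.0384] [ 0.0039 -0.0297 -0.0446]
1 5825 [-0.0853 -0.0537 -0.0442 -0.0383] [ 0.004   0.0294 -0.0446]
[ 1  8 32 35 31 34 60 47 53 43 52 77 61]
0.016 [[-0.027, 0.014, -0.022]]
0.026 [[0.009, -0.017, -0.037], [0.001, -0.016, -0.039], [0.006, -0.015, -0.036], [-0.006, -0.017, -0.04], [-0.003, -0.015, -0.038], [-0.012, -0.018, -0.04], [-0.006, -0.017, -0.036], [-0.011, 0.02, -0.039]]
0.036 [[0.006, -0.016, -0.051], [0.004, -0.016, -0.048], [0.01, -0.015, -0.045], [0.002, -0.016, -0.046], [0.008, -0.015, -0.042], [-0.01, -0.027, -0.049], [-0.011, -0.023, -0.05], [-0.009, -0.014, -0.05]]
0.046 [[0.012, -0.018, -0.058], [0.006, -0.015, -0.06], [0.001, -0.017, -0.058], [0.004, -0.015, -0.057], [-0.008, -0.027, -0.059], [-0.009, -0.019, -0.061], [-0.003, -0.015, -0.058], [-0.005, -0.029, -0.053]]
```

```bash
python3 - <<'E'
from h import *
o=manip.get_obs();z=np.load("k3.npz");P=cloud("wrist",z["d"],o);M=R.from_quat(o["ee_rot"]).as_matrix();q=(P-o["position"])@M
for v in (395,405,415,430,450): print(v,[q[v,u].round(3).tolist() for u in (290,326,360)])
E
python3 -m crank '[[[5.5,0,0,-0.8,0,0,0],[5.5,0,0,-0.8,0,0,0],[5.5,0,0,-0.3,0,0,0],[5.5,0,0,-0.2,0,0,0],[5.5,0,0,0,0,0,0]]]'
```

```text
395 [[-0.078, -0.021, -0.009], [-0.079, 0.001, -0.009], [-0.078, 0.022, -0.009]]
405 [[0.01, -0.009, -0.109], [-0.086, 0.001, -0.009], [0.01, 0.009, -0.108]]
415 [[0.01, -0.009, -0.112], [0.01, 0.0, -0.111], [0.01, 0.009, -0.112]]
430 [[0.01, -0.008, -0.116], [0.011, 0.0, -0.116], [0.01, 0.008, -0.116]]
450 [[0.01, -0.008, -0.121], [0.011, 0.0, -0.122], [0.011, 0.008, -0.122]]
clock: 31.48
position: [0.4288, 0.3305, -0.0316]
ee_rot: [0.86, 0.51, 0.0, 0.0]
ft_force: [0.6, 0.8, 0.5]
grip_width: 0.644
grasp_force: 0.0
```

```bash
python3 -m crank '[[[4.5,0,0,0,0,0,0],[4,0,0,0,0,0,0],[3.5,0,0,0,0,0,0],[3.5,0,0,0,0,0,0],[3.5,0,0,0,0,0,0]]]' 60
```

```text
clock: 32.1
position: [0.4291, 0.3306, -0.0309]
ee_rot: [0.86, 0.51, 0.0, -0.0]
ft_force: [-2.0, -1.4, 5.9]
grip_width: 0.49
grasp_force: 60.9
```

```bash
python3 -m crank '[[[3.5,0,0,2,0,0,0],[3.5,0,0,5,0,0,0],[3.5,0,0,5,0,0,0],[3.5,0,0,3.6,0,0,0],[3.5,1.2,-4.9,0,0,0,8.4],[3.5,1.2,-4.9,0,0,0,8.4],[3.5,1.2,-4.9,0,0,0,8.4],[3.5,1.2,-4.9,0,0,0,8.4],[3.5,1.2,-4.9,0,0,0,8.4],[3.5,1.2,-4.9,0,0,0,8.4],[3.5,1.2,-4.9,0,0,0,8.4],[3.5,1.2,-4.9,0,0,0,8.4],[3.5,0,-0.2,0,0,0,8.4],[3.5,0,0,0,0,0,8.4],[3.5,0,0,0,0,0,0],[3.5,0,0,0,0,0,0]]]'
python3 - <<'E'
from h import *
o,p,d=shot("wrist","k4");print(toolx(o),o["joint_pos"].round(2))
cv2.imwrite("pics/k4c.png",cv2.resize(p[150:350,205:445],None,fx=3,fy=3,interpolation=cv2.INTER_CUBIC)[...,::-1])
E
```

```text
clock: 34.1
position: [0.5247, -0.0634, 0.1244]
ee_rot: [0.299, 0.954, 0.0, -0.0]
ft_force: [0.1, -0.4, -1.6]
grip_width: 0.493
grasp_force: 61.6
145.200067888933 [-0.61  0.2   0.73  1.84 -0.14  1.16  1.13]
```

View pics/k4c.png

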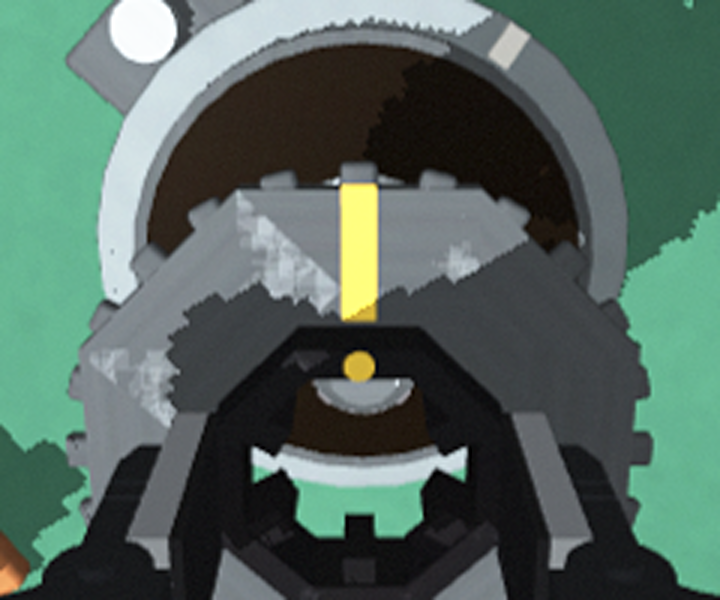

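The crop shows the black cog held square with its yellow line straight up. The hub lies slightly right of the cog, and the shaft top shows through the bore at (363,400).

```bash
python3 - <<'E'
from h import *
o=manip.get_obs(); M=R.from_quat(o["ee_rot"]).as_matrix()
def t(c,z): 
    u=np.array(c)/3+[205,150]; return ((cast("wrist",[u],z,o)[0]-o["position"])@M).round(4)
print("shaft near edge@.118 (add x+.011)",t((363,413),.118))
print("flange far edge .052 (sub .060)",t((365,43),.052), "L/R", t((148,225),.052),t((583,225),.052))
print("collar front flat (sub .022)",t((359,327),.169),"plate front root",t((359,187),.159))
print("collar L/R at widest",t((80,400),.159),t((640,400),.159), "yellow", t((359,250),.159))
E
```

```text
shaft near edge@.118 (add x+.011) [-0.0122  0.0007  0.0064]
flange far edge .052 (sub .060) [0.0546 0.0013 0.0724] L/R [ 0.0087 -0.0543  0.0724] [0.0088 0.0575 0.0724]
collar front flat (sub .022) [ 0.0262 -0.0002 -0.0446] plate front root [ 0.0441 -0.0002 -0.0346]
collar L/R at widest [ 0.0101 -0.0436 -0.0346] [ 0.0102  0.0435 -0.0346] yellow [ 0.0345 -0.0002 -0.0346]
```

```bash
python3 - <<'E'
from h import *
o=manip.get_obs(); M=R.from_quat(o["ee_rot"]).as_matrix(); d=np.load("k4.npz")["d"]
q=(cloud("wrist",d,o)-o["position"])@M
c=q[(abs(q[...,1])<.005)&(abs(q[...,0])<.08)]; c=c[np.argsort(c[:,0])]
for a in np.arange(-.04,.06,.004):
    w=c[(c[:,0]>=a)&(c[:,0]<a+.004)]
    if len(w): print(a.round(3),len(w),np.percentile(w[:,2],[5,25,50,75,95]).round(4))
top=q[(abs(q[...,2]+.0446)<.003)&(np.hypot(q[...,0],q[...,1])<.032)]; print("collar top",len(top),top.min(0),top.max(0),np.median(top[:,2]))
pl=q[(abs(q[...,2]+.0345)<.003)&(np.hypot(q[...,0],q[...,1])<.056)]; print("plate",len(pl),pl.min(0),pl.max(0),np.median(pl[:,2]))
s=q[(abs(q[...,2]-.005)<.006)&(np.hypot(q[...,0],q[...,1])<.02)]; print("shaft",len(s),s.min(0),s.max(0),np.median(s,0))
f=q[(abs(q[...,2]-.0724)<.003)&(np.hypot(q[...,0],q[...,1])<.07)]; print("flange",len(f),f.min(0),f.max(0))
E
```

```text
-0.04 123 [-0.0348 -0.0343 -0.0339 -0.0336 -0.0329]
-0.036 131 [-0.0347 -0.0343 -0.0339 -0.0334 -0.033 ]
-0.032 91 [-0.0347 -0.0342 -0.0339 -0.0336 -0.0333]
-0.024 59 [-0.0446 -0.044  -0.0438 -0.0435 -0.043 ]
-0.02 331 [-0.0444 -0.0438 -0.0423 -0.0366 -0.0312]
-0.016 187 [-0.0434 -0.0428 -0.0399 -0.0352 -0.0309]
-0.012 76 [-0.0431 -0.0372  0.0029  0.0053  0.0069]
-0.008 91 [0.0014 0.0021 0.0025 0.0029 0.0035]
-0.004 46 [0.0014 0.0017 0.0022 0.0025 0.0031]
0.008 2806 [-0.1272 -0.1243 -0.1203 -0.1154 -0.1102]
0.012 343 [-0.1282 -0.1263 -0.1227 -0.1188 -0.1151]
0.016 84 [-0.045  -0.0445 -0.044  -0.0436 -0.0431]
0.02 382 [-0.0449 -0.0439 -0.0412 -0.036  -0.0335]
0.024 212 [-0.0351 -0.0345 -0.034  -0.0335  0.0728]
0.028 265 [-0.0351 -0.0345 -0.0339  0.0718  0.0732]
0.032 271 [-0.0349 -0.0343 -0.0338  0.0716  0.0733]
0.036 260 [-0.0352 -0.0345 -0.0339 -0.0328  0.0734]
0.04 294 [-0.0351 -0.0344 -0.0338  0.0717  0.0735]
0.044 194 [-0.0347 -0.0337 -0.0327  0.0722  0.0735]
0.048 78 [0.0719 0.0724 0.0728 0.0733 0.0738]
0.052 68 [0.0718 0.0724 0.073  0.0734 0.0739]
0.056 94 [0.0727 0.0734 0.0742 0.0809 0.0824]
collar top 3757 [-0.02227975 -0.03114154 -0.04759273] [ 0.02325273  0.03114681 -0.04160307] -0.04372271214158786
plate 14764 [-0.04626023 -0.04737065 -0.03749754] [ 0.04785094  0.04682187 -0.03150489] -0.033864545799248615
shaft 281 [-0.01178188 -0.00949942  0.00103354] [-0.00217666  0.01029543  0.00901336] [-0.00562969  0.00065192  0.00299553]
flange 7321 [-0.06130988 -0.0587632   0.06960391] [0.0584097  0.06054542 0.07534292]
```

```bash
python3 -m crank '[[[3.5,0.2,0,-2,0,0,0],[3.5,0,0,-1.5,0,0,0],[3.5,0,0,-1,0,0,0],[3.5,0,0,0,0,0,0]]]'; python3 -m crank '[[[3.5,0,0,-0.5,0,0,0],[3.5,0,0,-0.5,0,0,0],[3.5,0,0,0,0,0,0]]]';
```

```text
clock: 34.65
position: [0.5262, -0.0635, 0.0788]
ee_rot: [0.298, 0.955, -0.0, -0.001]
ft_force: [-0.9, 0.5, -2.3]
grip_width: 0.49
grasp_force: 61.5
clock: 35.02
position: [0.5266, -0.0635, 0.0692]
ee_rot: [0.298, 0.955, -0.0, -0.0]
ft_force: [0.3, -0.5, -1.8]
grip_width: 0.493
grasp_force: 61.6
```

```bash
python3 -m crank '[[[3.5,0,0,-1,0,0,0],[3.5,0,0,-1,0,0,0],[3.5,0,0,0,0,0,0]]]'; python3 -m crank '[[[3.5,0,0,-1,0,0,0],[3.5,0,0,-0.7,0,0,0],[3.5,0,0,-0.4,0,0,0],[3.5,0,0,-0.2,0,0,0],[3.5,0,0,0,0,0,0]]]';
```

```text
clock: 35.4
position: [0.5259, -0.0636, 0.0483]
ee_rot: [0.298, 0.955, -0.0, -0.001]
ft_force: [-0.1, 0.2, -2.2]
grip_width: 0.499
grasp_force: 61.5
clock: 36.02
position: [0.5268, -0.0635, 0.0264]
ee_rot: [0.298, 0.955, 0.0, 0.0]
ft_force: [-0.1, -0.3, -0.9]
grip_width: 0.486
grasp_force: 61.6
```

```bash
python3 -m crank '[[[3.5,0,0,-0.1,0,0,0],[4.5,0,0,0,0,0,0],[5.5,0,0,0,0,0,0],[6,0,0,0.5,0,0,0],[6,0,0,4,0,0,0],[6,0,0,5,0,0,0],[6,0,0,2.5,0,0,0]]]' 
python3 -m crank '[[[8,0.45,2,0,0,0,-9.9],[8,0.45,2,0,0,0,-9.9],[8,0.45,2,0,0,0,-9.9],[8,0.45,2,0,0,0,-9.9],[8,0.45,2,0,0,0,-9.9],[8,0.45,2,0,0,0,-9.9],[8,0.45,2,0,0,0,-9.9],[8,0.45,2,0,0,0,-9.9],[8,0.45,2,0,0,0,-9.9],[8,0.45,2,0,0,0,-9.9],[8,0.45,2,0,0,0,-9.9],[8,0.45,2,0,0,0,-9.9],[8,0.45,2,0,0,0,-9.9],[8,0,0,0,0,0,0],[8,0,0,0,0,0,0]]]' 
python3 - <<'E'
from h import *
o,c,y=cog("r1",(.585,.198)); print("move cm",(c-o["position"][:2])*100, o["joint_pos"].round(2))
o,p,d=shot("top","t2"); P=cloud("top",d);h=P[...,2]
q=P[(h>.058)&(h<.08)&(np.hypot(P[...,0]-.525,P[...,1]+.063)<.06)]; print("black on hub",len(q),(q.min(0)+q.max(0))/2,np.percentile(q[:,2],[10,50,90]))
E
```

```text
clock: 36.9
position: [0.5278, -0.0638, 0.1484]
ee_rot: [0.298, 0.955, 0.001, 0.002]
ft_force: [0.7, 0.2, 0.8]
grip_width: 0.702
grasp_force: 0.0
clock: 38.78
position: [0.5852, 0.1953, 0.1456]
ee_rot: [0.989, 0.146, 0.0, 0.0]
ft_force: [1.0, -0.7, 0.3]
grip_width: 0.936
grasp_force: 0.0
r1 centre [0.5882 0.1991] r 23.607677459716797 yaw -24.2 npx 838 122 ydist 0.0284 TCP [0.5852 0.1953 0.1456] toolx 16.8
move cm [0.29337878 0.38500745] [-1.1   0.48  0.95  1.59 -0.4   1.28 -1.37]
black on hub 968 [ 0.52482364 -0.06217268  0.06644005] [0.05869084 0.06049793 0.06864749]
```

```bash
python3 -m crank '[[[6.5,0.3,0.4,-5,0,0,4],[6,0,0,-5,0,0,0],[6,0,0,-4,0,0,0],[5.8,0,0,-2,0,0,0],[5.5,0,0,-1.2,0,0,0],[5.5,0,0,-0.4,0,0,0],[5.5,0,0,0,0,0,0],[4.5,0,0,0,0,0,0],[4,0,0,0,0,0,0],[3.5,0,0,0,0,0,0],[3.5,0,0,0,0,0,0],[3.5,0,0,0,0,0,0]]]' 60
```

```text
clock: 40.38
position: [0.589, 0.2007, -0.0292]
ee_rot: [0.984, 0.179, 0.001, -0.0]
ft_force: [-1.7, -0.3, 7.5]
grip_width: 0.489
grasp_force: 60.3
```

```bash
python3 -m crank '[[[3.5,0,0,2,0,0,0],[3.5,0,0,5,0,0,0],[3.5,-0.36,-1.55,5,0,0,10],[3.5,-0.36,-1.55,3.4,0,0,10],[3.5,-0.36,-1.55,0,0,0,10],[3.5,-0.36,-1.55,0,0,0,10],[3.5,-0.36,-1.55,0,0,0,10],[3.5,-0.36,-1.55,0,0,0,10],[3.5,-0.36,-1.55,0,0,0,10],[3.5,-0.36,-1.55,0,0,0,10],[3.5,-0.36,-1.55,0,0,0,10],[3.5,-0.36,-1.55,0,0,0,10],[3.5,-0.36,-1.55,0,0,0,10],[3.5,-0.36,-1.55,0,0,0,10],[3.5,-0.36,-1.55,0,0,0,10],[3.5,-0.36,-1.55,0,0,0,10],[3.5,-0.36,-1.55,0,0,0,10],[3.5,-0.36,-1.55,0,0,0,10],[3.5,-0.36,-1.55,0,0,0,10],[3.5,0,0,0,0,0,0]]]'
cat >> h.py <<'E'
def held(tag,r):
    """held cog vs shaft in the tool frame, from wrist depth"""
    o,p,d=shot("wrist",tag); M=R.from_quat(o["ee_rot"]).as_matrix(); q=(cloud("wrist",d,o)-o["position"])@M
    rr=np.hypot(q[...,0],q[...,1]); mid=lambda w:(w.min(0)+w.max(0))/2
    H=cv2.cvtColor(p,cv2.COLOR_RGB2HSV)
    pl=q[(abs(q[...,2]+.0338)<.003)&(rr<r+.008)]; ct=q[(abs(q[...,2]+.0438)<.003)&(rr<.027)]
    zs=.123-o["position"][2]
    s=q[(-q[...,2]-zs<.004)&(-q[...,2]-zs>-.007)&(rr<.02)]
    fl=-.052+o["position"][2]; f=q[(abs(q[...,2]-fl)<.003)&(rr<.07)]
    print("plate",mid(pl)[:2].round(4),np.ptp(pl,0)[:2].round(3),"collar",mid(ct)[:2].round(4),np.ptp(ct,0)[:2].round(3),"medz",np.median(pl[:,2]).round(4))
    if len(s): print("shaft near x+.011",(s[:,0].min()+.011).round(4),"y",mid(s)[1].round(4),np.ptp(s,0).round(3))
    print("toolx",toolx(o).round(1),o["position"].round(4),"j",o["joint_pos"].round(2))
    y=(H[...,0]>18)&(H[...,0]<36)&(H[...,1]>110)&(H[...,2]>90)&(rr<r+.01)&(abs(q[...,2]+.037)<.01)
    if y.any(): Y=q[y].mean(0)-mid(pl); print("yellow rel tool x deg (neg=ccw world)",np.degrees(np.arctan2(Y[1],Y[0])).round(1),y.sum())
    return o,M
E
python3 - <<'E'
from h import *
held("r2",.042)
E
```

```text
clock: 42.88
position: [0.527, -0.0647, 0.1246]
ee_rot: [-0.091, 0.996, -0.0, 0.001]
ft_force: [0.5, 1.2, -0.7]
grip_width: 0.487
grasp_force: 61.5
plate [-0.0005 -0.0001] [0.083 0.083] collar [-0.0006  0.    ] [0.045 0.049] medz -0.0322
shaft near x+.011 0.0017 y 0.0042 [0.006 0.01  0.007]
toolx -169.6 [ 0.527  -0.0647  0.1246] j [-0.48  0.19  0.58  1.83 -0.11  1.15  1.89]
yellow rel tool x deg (neg=ccw world) 45.4 465
```

```bash
python3 -m crank '[[[3.5,-0.1,0.1,-2,0,0,0],[3.5,0,0,-1.5,0,0,0],[3.5,0,0,-1,0,0,0],[3.5,0,0,0,0,0,0]]]'; python3 -m crank '[[[3.5,0,0,-0.5,0,0,0],[3.5,0,0,-0.5,0,0,0],[3.5,0,0,0,0,0,0]]]'; python3 -m crank '[[[3.5,0,0,-0.5,0,0,0],[3.5,0,0,-0.5,0,0,0],[3.5,0,0,0,0,0,0]]]'
```

```text
clock: 43.42
position: [0.5255, -0.0618, 0.0777]
ee_rot: [-0.093, 0.996, -0.0, -0.001]
ft_force: [-0.4, -0.2, -1.1]
grip_width: 0.486
grasp_force: 62.1
clock: 43.8
position: [0.5259, -0.0619, 0.0681]
ee_rot: [-0.093, 0.996, 0.0, -0.0]
ft_force: [-0.7, -0.7, -2.0]
grip_width: 0.488
grasp_force: 62.1
clock: 44.18
position: [0.5258, -0.0619, 0.0579]
ee_rot: [-0.093, 0.996, 0.0, -0.0]
ft_force: [-0.3, -1.6, -1.8]
grip_width: 0.489
grasp_force: 62.1
```

```bash
python3 -m crank '[[[3.5,0,0,-0.8,0,0,0],[3.5,0,0,-0.4,0,0,0],[3.5,0,0,-0.2,0,0,0],[3.5,0,0,-0.2,0,0,0],[3.5,0,0,0,0,0,0]]]'
```

```text
clock: 44.8
position: [0.526, -0.062, 0.0423]
ee_rot: [-0.093, 0.996, 0.0, -0.0]
ft_force: [-0.5, -1.1, -2.0]
grip_width: 0.486
grasp_force: 62.1
```

```bash
python3 -m crank '[[[3.5,0,0,-0.1,0,0,0],[4.5,0,0,0,0,0,0],[5.5,0,0,0,0,0,0],[6,0,0,0.5,0,0,0],[6,0,0,4,0,0,0],[6,0,0,5,0,0,0],[6,0,0,1,0,0,0],[8,0.7,4.84,0,0,0,-3.4],[8,0.7,4.84,0,0,0,-3.4],[8,0.7,4.84,0,0,0,-3.4],[8,0.7,4.84,0,0,0,-3.4],[8,0.7,4.84,0,0,0,-3.4],[8,0.7,4.84,0,0,0,-3.4],[8,0.7,4.84,0,0,0,-3.4],[8,0.7,4.84,0,0,0,-3.4],[8,0,0,0,0,0,0],[8,0,0,0,0,0,0]]]' 
python3 - <<'E'
from h import *
o,c,y=cog("b1",(.583,.325)); print("move cm",(c-o["position"][:2])*100, o["joint_pos"].round(2))
o,p,d=shot("top","t3"); P=cloud("top",d);h=P[...,2]
q=P[(h>.058)&(h<.1)&(np.hypot(P[...,0]-.525,P[...,1]+.063)<.05)&(np.hypot(P[...,0]-.525,P[...,1]+.063)>.018)]; print("on hub",len(q),(q.min(0)+q.max(0))/2,np.histogram(q[:,2],np.arange(.058,.1,.004)))
E
```

```text
clock: 46.92
position: [0.5819, 0.3245, 0.1457]
ee_rot: [0.144, 0.99, -0.001, -0.0]
ft_force: [-0.0, -0.5, 1.1]
grip_width: 0.938
grasp_force: 0.0
b1 centre [0.5832 0.3241] r 23.716123580932617 yaw -108.2 npx 828 85 ydist 0.0267 TCP [0.5819 0.3245 0.1457] toolx 163.5
move cm [ 0.12544887 -0.0401384 ] [-0.89  0.47  0.44  1.43 -0.2   1.29  0.84]
on hub 1044 [ 0.52486899 -0.06214565  0.07318366] (array([168,  23,  18, 412, 306,  24,  80,  13,   0,   0]), array([0.058, 0.062, 0.066, 0.07 , 0.074, 0.078, 0.082, 0.086, 0.09 ,
       0.094, 0.098]))
```

```bash
python3 -m crank '[[[6.5,0.13,0,-5,0,0,-1.7],[6,0,0,-5,0,0,0],[6,0,0,-4,0,0,0],[5.8,0,0,-2,0,0,0],[5.5,0,0,-1.2,0,0,0],[5.5,0,0,-0.4,0,0,0],[5.5,0,0,0,0,0,0],[4.5,0,0,0,0,0,0],[4,0,0,0,0,0,0],[3.5,0,0,0,0,0,0],[3.5,0,0,0,0,0,0],[3.5,0,0,0,0,0,0]]]' 60
```

```text
clock: 48.52
position: [0.5841, 0.3256, -0.028]
ee_rot: [0.158, 0.987, 0.001, 0.001]
ft_force: [-1.9, -1.5, 5.8]
grip_width: 0.486
grasp_force: 60.1
```

```bash
python3 -m crank '[[[3.5,0,0,2,0,0,0],[3.5,0,0,5,0,0,0],[3.5,-0.53,-3.53,4.8,0,0,-9.66],[3.5,-0.53,-3.53,3.4,0,0,-9.66],[3.5,-0.53,-3.53,0,0,0,-9.66],[3.5,-0.53,-3.53,0,0,0,-9.66],[3.5,-0.53,-3.53,0,0,0,-9.66],[3.5,-0.53,-3.53,0,0,0,-9.66],[3.5,-0.53,-3.53,0,0,0,-9.66],[3.5,-0.53,-3.53,0,0,0,-9.66],[3.5,-0.53,-3.53,0,0,0,-9.66],[3.5,-0.53,-3.53,0,0,0,-9.66],[3.5,-0.53,-3.53,0,0,0,-9.66],[3.5,0,0,0,0,0,0],[3.5,0,0,0,0,0,0]]]'
python3 - <<'E'
from h import *
held("b2",.037)
E
```

```text
clock: 50.4
position: [0.5254, -0.0623, 0.1231]
ee_rot: [0.885, 0.467, 0.001, -0.0]
ft_force: [0.2, 0.8, -1.0]
grip_width: 0.484
grasp_force: 61.2
plate [-0.0007 -0.0004] [0.072 0.073] collar [-0.0012 -0.    ] [0.045 0.05 ] medz -0.0314
shaft near x+.011 -0.0006 y 0.0003 [0.009 0.011 0.007]
toolx 55.6 [ 0.5254 -0.0623  0.1231] j [-0.8   0.24  0.95  1.85 -0.22  1.16 -0.37]
yellow rel tool x deg (neg=ccw world) -84.7 83
```

```bash
python3 -m crank '[[[3.5,0.1,0,-2,0,0,0],[3.5,0,0,-1.5,0,0,0],[3.5,0,0,-0.9,0,0,0],[3.5,0,0,0,0,0,0]]]'; python3 -m crank '[[[3.5,0,0,-0.5,0,0,0],[3.5,0,0,-0.5,0,0,0],[3.5,0,0,0,0,0,0]]]'; python3 -m crank '[[[3.5,0,0,-0.5,0,0,0],[3.5,0,0,-0.4,0,0,0],[3.5,0,0,-0.3,0,0,0],[3.5,0,0,0,0,0,0]]]'
```

```text
clock: 50.95
position: [0.5257, -0.063, 0.078]
ee_rot: [0.885, 0.466, -0.001, -0.0]
ft_force: [-0.2, 0.1, 0.1]
grip_width: 0.482
grasp_force: 61.2
clock: 51.32
position: [0.5259, -0.0631, 0.0682]
ee_rot: [0.885, 0.466, -0.0, -0.0]
ft_force: [-0.4, -0.6, -1.8]
grip_width: 0.486
grasp_force: 61.2
clock: 51.82
position: [0.526, -0.0632, 0.0563]
ee_rot: [0.885, 0.466, -0.0, 0.0]
ft_force: [-0.2, -0.2, -1.4]
grip_width: 0.482
grasp_force: 61.2
```

```bash
python3 -m crank '[[[3.5,0,0,-0.1,0,0,0],[4.5,0,0,0,0,0,0],[5.5,0,0,0,0,0,0],[6,0,0,0.5,0,0,0],[6,0,0,4,0,0,0],[6,0,0,4.6,0,0,0],[8,-1.65,4.12,0,0,0,-9.35],[8,-1.65,4.12,0,0,0,-9.35],[8,-1.65,4.12,0,0,0,-9.35],[8,-1.65,4.12,0,0,0,-9.35],[8,-1.65,4.12,0,0,0,-9.35],[8,-1.65,4.12,0,0,0,-9.35],[8,0,0,0,0,0,0],[8,0,0,0,0,0,0]]]' 
python3 - <<'E'
from h import *
o,c,y=cog("v1",(.427,.184)); print("move cm",(c-o["position"][:2])*100, o["joint_pos"].round(2))
o,p,d=shot("top","t4"); P=cloud("top",d);h=P[...,2]
q=P[(h>.058)&(h<.115)&(np.hypot(P[...,0]-.525,P[...,1]+.063)<.045)&(np.hypot(P[...,0]-.525,P[...,1]+.063)>.018)]; print("on hub",len(q),(q.min(0)+q.max(0))/2,np.histogram(q[:,2],np.arange(.058,.115,.004)))
E
```

```text
clock: 53.58
position: [0.4316, 0.1739, 0.1467]
ee_rot: [1.0, 0.015, 0.0, 0.0]
ft_force: [0.3, -1.4, -0.1]
grip_width: 0.935
grasp_force: 0.0
v1 centre [0.4294 0.1839] r 23.639482498168945 yaw -47.4 npx 816 54 ydist 0.0232 TCP [0.4316 0.1739 0.1467] toolx 1.7
move cm [-0.22074594  0.99527843] [-1.3  -0.03  0.82  1.97  0.02  1.19 -2.03]
on hub 990 [ 0.52483138 -0.06320384  0.07991113] (array([132,  14,   5, 119,  93,   4,  73, 375,  58,  66,  51,   0,   0,
         0]), array([0.058, 0.062, 0.066, 0.07 , 0.074, 0.078, 0.082, 0.086, 0.09 ,
       0.094, 0.098, 0.102, 0.106, 0.11 , 0.114]))
```

```bash
python3 -m crank '[[[6.5,-0.2,1,-4,0,0,-4],[6,0,0,-5,0,0,0],[6,0,0,-4,0,0,0],[6,0,0,-2,0,0,0],[6,0,0,0,0,0,0]]]' ; python3 - <<'E'
from h import *
o=manip.get_obs(); print(o["position"],toolx(o),(np.array([.4294,.1839])-o["position"][:2])*100)
E
```

```text
clock: 54.3
position: [0.429, 0.1828, -0.0044]
ee_rot: [1.0, -0.021, -0.001, 0.001]
ft_force: [-0.2, -0.1, 0.3]
grip_width: 0.698
grasp_force: 0.0
[ 0.42896164  0.18276436 -0.00435789] -2.431487724942413 [0.04383605 0.11356401]
```

```bash
python3 -m crank '[[[5.8,0.05,0.1,-1.5,0,0,0],[5.5,0,0,-0.8,0,0,0],[5.5,0,0,-0.3,0,0,0],[5.5,0,0,0,0,0,0],[4.5,0,0,0,0,0,0],[4,0,0,0,0,0,0],[3.5,0,0,0,0,0,0],[3.5,0,0,0,0,0,0],[3.5,0,0,0,0,0,0]]]' 60
```

```text
clock: 55.42
position: [0.43, 0.1856, -0.0287]
ee_rot: [1.0, -0.021, -0.0, -0.0]
ft_force: [-4.6, -1.9, 10.5]
grip_width: 0.49
grasp_force: 59.4
```

```bash
python3 -m crank '[[[3.5,0,0,2,0,0,0],[3.5,0,0,5,0,0,10.15],[3.5,0,0,5,0,0,10.15],[3.5,0,0,3.3,0,0,10.15],[3.5,0.6,-1.55,0,0,0,10.15],[3.5,0.6,-1.55,0,0,0,10.15],[3.5,0.6,-1.55,0,0,0,10.15],[3.5,0.6,-1.55,0,0,0,10.15],[3.5,0.6,-1.55,0,0,0,10.15],[3.5,0.6,-1.55,0,0,0,10.15],[3.5,0.6,-1.55,0,0,0,10.15],[3.5,0.6,-1.55,0,0,0,10.15],[3.5,0.6,-1.55,0,0,0,10.15],[3.5,0.6,-1.55,0,0,0,10.15],[3.5,0.6,-1.55,0,0,0,10.15],[3.5,0.6,-1.55,0,0,0,10.15],[3.5,0.6,-1.55,0,0,0,10.15],[3.5,0.6,-1.55,0,0,0,10.15],[3.5,0.6,-1.55,0,0,0,10.15],[3.5,0.6,-1.55,0,0,0,10.15]]]'; python3 -m crank '[[[3.5,0,0,0,0,0,0],[3.5,0,0,0,0,0,0]]]'
python3 - <<'E'
from h import *
held("v2",.032)
E
```

```text
clock: 57.92
position: [0.5259, -0.0629, 0.1236]
ee_rot: [-0.094, 0.996, 0.0, 0.0]
ft_force: [-0.5, -0.3, -1.8]
grip_width: 0.485
grasp_force: 61.6
clock: 58.18
position: [0.5256, -0.0618, 0.1235]
ee_rot: [-0.089, 0.996, 0.0, -0.0]
ft_force: [-0.1, 1.3, 0.6]
grip_width: 0.486
grasp_force: 61.6
plate [0.0001 0.0009] [0.064 0.061] collar [-0.0002 -0.0001] [0.045 0.049] medz -0.0319
shaft near x+.011 -0.0003 y -0.0015 [0.009 0.019 0.007]
toolx -169.7 [ 0.5256 -0.0618  0.1235] j [-0.71  0.22  0.84  1.84 -0.18  1.16  1.94]
yellow rel tool x deg (neg=ccw world) 43.5 216
```

```bash
python3 -m crank '[[[3.5,0.04,-0.1,-2,0,0,0],[3.5,0,0,-1.5,0,0,0],[3.5,0,0,-0.9,0,0,0],[3.5,0,0,0,0,0,0]]]'; python3 -m crank '[[[3.5,0,0,-0.5,0,0,0],[3.5,0,0,-0.4,0,0,0],[3.5,0,0,0,0,0,0]]]'
```

```text
clock: 58.72
position: [0.5258, -0.0633, 0.079]
ee_rot: [-0.091, 0.996, -0.0, -0.001]
ft_force: [-0.1, 0.3, -0.9]
grip_width: 0.488
grasp_force: 61.6
clock: 59.1
position: [0.5261, -0.0634, 0.0704]
ee_rot: [-0.091, 0.996, 0.0, -0.0]
ft_force: [0.8, -0.6, 0.8]
grip_width: 0.489
grasp_force: 61.6
```

Release, rise clear, and verify.

```bash
python3 -m crank '[[[3.5,0,0,-0.1,0,0,0],[4.5,0,0,0,0,0,0],[5.5,0,0,0,0,0,0],[6,0,0,0.5,0,0,0],[6,0,0,4,0,0,0],[6,0,0,5,0,0,0],[8,-0.5,5.5,1,0,0,0],[8,-0.5,5.5,1,0,0,0],[8,-0.5,5.5,1,0,0,0],[8,0,4,0,0,0,0],[8,0,0,0,0,0,0],[8,0,0,0,0,0,0]]]' 
python3 - <<'E'
from h import *
o,p,d=shot("top","t5"); P=cloud("top",d);h=P[...,2];r=np.hypot(P[...,0]-.5248,P[...,1]+.063)
print(np.histogram(h[(r<.05)&(r>.018)],np.arange(.058,.118,.004)))
q=P[(h>.108)&(h<.117)&(r<.035)&(r>.012)];print("silver collar",len(q),(q.min(0)+q.max(0))/2,np.ptp(q,0),np.median(q[:,2]))
q=P[(h>.15)&(h<.17)&(np.hypot(P[...,0]-.519,P[...,1]+.272)<.03)];print("probe",(q.min(0)+q.max(0))/2,np.median(q[:,2]))
s=shot("side","s5")[1]
a=cv2.resize(p[220:340,260:460],(800,480),interpolation=cv2.INTER_CUBIC)[:,:400]; b=cv2.resize(s[200:350,230:360],(400,480),interpolation=cv2.INTER_CUBIC)
cv2.imwrite("pics/fin.png",np.hstack([a,b])[...,::-1])
E
```

```text
clock: 60.6
position: [0.5113, 0.1407, 0.1947]
ee_rot: [-0.091, 0.996, -0.0, 0.0]
ft_force: [-0.1, -0.1, 1.1]
grip_width: 0.935
grasp_force: 0.0
(array([169,  16,   7, 127,  86,   1,  30, 150,  14,   6, 172, 128,  21,
        95]), array([0.058, 0.062, 0.066, 0.07 , 0.074, 0.078, 0.082, 0.086, 0.09 ,
       0.094, 0.098, 0.102, 0.106, 0.11 , 0.114]))
silver collar 168 [ 0.52524357 -0.06260652  0.11195344] [0.04477117 0.0427599  0.00784971] 0.11141348687994784
probe [ 0.51865727 -0.2741512   0.15846894] 0.1601057382446115
```

View pics/fin.png

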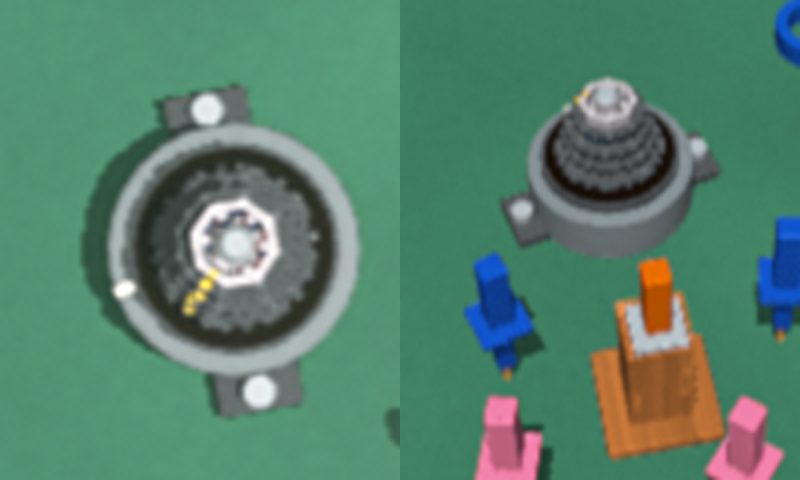

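All four sprockets are stacked level, with their yellow lines in a row around (200,290). The probe hangs in its holder at (655,300) with its collar on the top.

```bash
python3 -c "
from workcell import job; print(job.hand_in())"
```

```text
the job is handed in; nothing more can be done
None
```

The job is handed in, though the hand-in returned no verdict: the groove was felt at about 145° (world) and held for over two seconds, the probe is back in its holder, and all four sprockets sit fully down on the shaft, largest at the bottom, with their yellow lines along the groove.

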